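Check a picture frame for square with a slide rule, and true it up

ROBOT

A 7-joint arm with a two-finger parallel gripper is mounted at the origin on the work surface. World frame = base frame: x ahead of the robot, y to its left, z up, the work surface at z = 0. Lengths are in m, angles in rad, forces in N, time in s.
With the tool pointing down it reaches from about 0.425 to 0.825 m from the base axis. Payload 3.6 kg.
Tool frame: the origin (TCP) lies at the very end of the fingers, on their centre line; the grasp point (between the pads) lies 19 mm behind it; z points along the fingers, y is the direction in which the jaws open and shut (so a half turn about z gives the same grasp; the last joint's range is limited). The gripper opens to 85 mm and grips with 20 to 120 N. Pads are 22 mm wide; open, the fingers measure 114 mm over their backs; the gripper's body (76 mm by 85 mm) begins 54 mm behind the grasp point. The pads swing forward as they close: fully open they stand 13 mm farther back than shut.
Start: joints at [1.282, 0.615, -0.013, 1.423, 0.008, 1.103, -0.04], TCP at [0.168, -0.628, 0.231] pointing down, gripper open.
Joint ranges: [-3.12, 3.12], [-0.3, 2.06], [-1.34, 1.32], [0.26, 2.42], [-1.36, 4.5], [0.01, 1.98], [-2.84, 2.84]. Speed limits (rad/s): [2.79, 2.79, 3.14, 3.14, 3.14, 3.14, 3.14].

INTERFACE

Orientations are given as a 3x3 rotation matrix whose columns are the frame's x, y, z axes.
In Python, from plant import read_state, optics, arm gives the robot as it stands.
- The arm moves only by the tool carry_out, never from a script. Its argument "series" is a list that holds one entry, the list of rows, each a list of 5 numbers: the gripper command: -1 is shut, 1 is fully open, values between are in proportion, then the shift along the tool's x, y, z in cm, then the turn about the tool's z in rad. A call has 1 to 20 rows; each row is the pose to reach, as a shift and turn from the pose measured when the call began, along the tool's axes at that moment; what a row does not reach only later rows make up. A row lasts 1/12 s, in which the tool goes at most 41.7 mm and 7.16 degrees, less where a joint would pass 70% of its speed; a pose out of reach is approached as far as the arm can. A call with a gripper value outside its range is refused whole. The fingers move at their own pace and stop on an object; the grip force is fixed at half the most. Time passes only in rows, so rows that repeat a pose let the fingers close. It gives the time, the measured TCP pose, the force and the opening at its end, in the units of the state.
- read_state(): the state, without advancing time (a new reading comes with each control period).
- optics.camera(name): name is "scene" or "top" or "wrist"; returns the picture (420x560x3 uint8, red, green, blue); there is no depth.
- optics.camera_params(name): a dict with "fx", "fy", "cx", "cy" (pixels), "R" (3x3) and "t" (3): a world point X has camera coordinates R X + t; the wrist camera has in their place "hand_eye" (4x4, takes a point from camera to tool coordinates, whose origin is the TCP and whose axes are the flange's). Camera axes: x right, y down, z forward; pixel columns grow to the right and rows downward; lengths in m; the calibration is good to about 2 mm. A picture is of the moment at which its call begins: read the wrist's pose just before it. camera_params takes no time and is no camera call.
- arm.close_job(): hands the job in, once; it reports no verdict.
The state is a dict: "time_s": time; "joint_positions": joint angles; "qvel": joint speeds; "joint_torque": joint torques, N m; "tcp_pos": TCP position; "tool_rot": TCP orientation; "wrist_force": force on the tool from outside, world axes, zero at the start; "ft_torque": the same for the moment, N m; "grip_width": finger opening in m.
Only numpy, scipy, OpenCV 4.12 (cv2) and the standard library are available. Lean on these libraries where they do the work, as an engineer would, in place of code of your own. Each camera call takes 0.05 s, during which the arm holds its last target. There are 200 camera calls.

TASK

Check the freshly glued picture frame for squareness with the slide rule: by its red knob lay the rule flat inside the frame with its tail nose in the near corner with the red dot, slide the tip gently out until both noses sit snugly in the two red-dot corners and keep light pressure for a moment, then do the same from the near to the far blue-dot corner, without pushing the frame out of shape. Leave the rule lying in the frame along the blue diagonal and compare the two readings: if they differ, gently push the far side of the frame sideways by the far corner of the longer diagonal until both diagonals are equal to within a few millimetres. Leave everything else on the table alone.

Things in the scene. Friction and masses are not known exactly. Their poses are not given: they have to be found in the camera images.
- frame: Oak picture frame lying flat, rails 22 mm wide, 18 high, inside 150 (frame x) by 200 mm (frame y) when square; then each diagonal is 250 mm. Origin: centre of the square frame's inside, on the table; x from near to far rail, y along the near rail. Near rail fixed in a jig; far rail, always parallel to it, shifts sideways under about 7.5 N (10 N along a diagonal) and stays put.
- red_near (a point): inside corner of the near rail at its +y end, 5 mm above the table; red dot on the rail's outer corner
- red_far (a point): inside corner of the far rail at its -y end, 5 mm above the table; red dot. The far rail starts shifted along frame y by up to 14 mm either way, or hardly; a shift of 10 mm makes one diagonal about 8 mm longer and the other 8 mm shorter than 250
- blue_near (a point): inside corner of the near rail at its -y end, 5 mm above the table; blue dot
- blue_far (a point): inside corner of the far rail at its +y end, 5 mm above the table; blue dot. The frame's outside, where it can be pushed, lies 22 mm beyond this corner along frame y (likewise at the red one)
- rule: Slide rule, 0.46 kg: aluminium and yellow body 155 mm long, 26 wide, 9 high, a thin steel neck with a round tail nose (7 mm across) behind it, a steel tongue with a like tip nose in front, both polished. Origin: middle of the closed rule, underside; x from tail to tip. Closed it is 205 mm long from tail point to tip point. Its friction on the table (2 to 4 N, more if pressed) holds the body still while the tongue slides.
- rule_knob (a point): Red round upright knob on the tongue, 15 mm across, 13 to 56 mm above the rule's underside; this point is on its axis at 40 mm. Grip here to carry the rule (it balances when closed) and to slide the tongue; the rule can be turned in the grip by a light sideways force. 102.5 mm behind the tip point; 102.5 mm plus the slide's reading ahead of the tail point.
- rule_tail (a point): tail point of the rule, 5 mm above its underside: the corner point that the tail nose fits (the nose's end is 1.5 mm short of it)
- rule_tip (a point): tip point of the tongue, likewise
- rule_slide (a joint): how far the tongue is out, 0 (closed) to 0.070 m; the measured diagonal is 0.205 + this. Slides with about 0.5 N of friction and stays where left; pushing the knob back first closes the tongue and then pushes the whole rule backwards. Starts 0 to 0.02 out; it creeps if the rule is carried tilted, so close it on the table before lifting.
- tape_roll: yellow masking-tape roll lying flat, 84 mm across, 24 high; bystander; origin at the centre of its underside
- glue: white glue bottle, 48 mm across, 130 tall; bystander; origin at the centre of its underside
- mug: white mug, 80 mm across, 95 tall; bystander; origin at the centre of its underside
- lemonade: green glass bottle, 60 mm across, 220 tall; bystander; origin at the centre of its underside
- pencil: flat green carpenter's pencil, 150 x 9 x 7 mm, lying beyond the frame; bystander; origin at the centre of its underside

How it is judged:
On the way, in this order (a step that is already met when the one before it is completed fails the run):
1. the rule sits in the red diagonal: both its points within 4.5 mm of the red corners, pressing the frame with over 1 N, the far red corner not pushed 6 mm from its start; for 0.3 s (horizontal distance between rule_tail and red_near below 0.0045 m and horizontal distance between rule_tip and red_far below 0.0045 m and contact force between rule and frame above 1 N and distance of red_far from where it was at the start of the episode below 0.006 m), for 0.3 s.
2. then the same in the blue diagonal (horizontal distance between rule_tail and blue_near below 0.0045 m and horizontal distance between rule_tip and blue_far below 0.0045 m and contact force between rule and frame above 1 N and distance of blue_far from where it was at the start of the episode below 0.006 m), for 0.3 s.
At the end, for the whole second after the job is handed in: Both diagonals of the frame are between 247 and 253 mm, and the rule lies flat and at rest inside the frame, its tail and tip points within 40 mm of the blue corners (distance between red_near and red_far between 0.247 and 0.253 m and distance between blue_near and blue_far between 0.247 and 0.253 m and angle between rule's own z axis and vertical below 0.05 rad and height (world z) of rule below 0.006 m and horizontal distance between rule_tail and blue_near below 0.04 m and horizontal distance between rule_tip and blue_far below 0.04 m and linear speed of rule below 0.02 m/s); the robot touches nothing.
It fails at once if the rule pressed the frame with over 20 N (contact force between rule and frame above 20 N).
It fails at once if the robot pushed the frame with over 25 N (contact force between any of the fingers, the arm and frame above 25 N).
It fails at once if a bystander was moved by over 20 mm (distance of any of tape_roll, glue, mug, lemonade, pencil from where it was at the start of the episode above 0.02 m).
It also fails if it takes over 72 s, if anything falls off the work surface, if the arm or the gripper's body presses on something with over 40 N, if the wrist force passes 120 N, or if a joint passes its speed limit or range.

## Working session

There is one attempt and no reset: what is moved stays moved. The work goes in short steps, Python scripts to look and compute and a tool call to move; the robot and the scene stay as the last step left them, time stands still between calls to the robot, and variables do not carry over. Pictures are saved under pics/ and viewed, about 8 in all and at most 12, crops included, and the job is handed in when it is done.

Besides the shell and the picture viewer there is one more tool, called by a JSON object that holds its "api" and its "payload". carry_out: Moves the arm, as the interface text tells. Its arguments: {"type":"object","properties":{"series":{"type":"array"}},"required":["series"]}

```bash
mkdir -p pics; ls
cat > h.py <<'E'
import numpy as np,cv2
from plant import read_state, optics, arm
def save(n,f):
    im=optics.camera(n); cv2.imwrite('pics/'+f,im[:,:,::-1]); return im
def proj(n,X):
    p=optics.camera_params(n); c=np.array(p['R'])@np.array(X)+np.array(p['t']); return c[0]/c[2]*p['fx']+p['cx'],c[1]/c[2]*p['fy']+p['cy']
def ray(n,u,v):
    p=optics.camera_params(n);R=np.array(p['R']);t=np.array(p['t'])
    return -R.T@t, R.T@np.array([(u-p['cx'])/p['fx'],(v-p['cy'])/p['fy'],1])
def at(n,u,v,z):
    o,d=ray(n,u,v); return o+d*(z-o[2])/d[2]
def tri(n1,p1,n2,p2):
    o1,d1=ray(n1,*p1);o2,d2=ray(n2,*p2)
    s=np.linalg.lstsq(np.c_[d1,-d2],o2-o1,rcond=None)[0]
    a=o1+s[0]*d1;b=o2+s[1]*d2; return (a+b)/2,np.linalg.norm(a-b)
E
python3 - <<'E'
from h import *
a=save('scene','s0.png');b=save('top','t0.png')
cv2.imwrite('pics/st0.png',np.vstack([a,b])[:,:,::-1])
for n in ('scene','top'): print(n,{k:np.round(v,3).tolist() for k,v in optics.camera_params(n).items()})
print(optics.camera_params('wrist')); s=read_state(); print(s['tcp_pos'],s['tool_rot'],s['time_s'])
E
```

```text
pics
scene {'fx': 455.44, 'fy': 455.44, 'cx': 280.28, 'cy': 201.732, 'R': [[-0.295, 0.955, -0.012], [0.797, 0.239, -0.555], [-0.527, -0.173, -0.832]], 't': [0.167, -0.406, 1.537]}
top {'fx': 418.702, 'fy': 418.702, 'cx': 278.468, 'cy': 206.394, 'R': [[0.018, -1.0, -0.022], [-0.99, -0.014, -0.14], [0.14, 0.024, -0.99]], 't': [0.008, 0.552, 1.042]}
{'fx': 343.10777569846084, 'fy': 343.10777569846084, 'cx': 285.6415044435041, 'cy': 207.36572101555703, 'hand_eye': array([[-4.37738862e-04, -9.63001151e-01, -2.69496922e-01,
         6.70399079e-02],
       [ 9.99998985e-01, -5.62050438e-05, -1.42344073e-03,
        -1.95151707e-03],
       [ 1.35562798e-03, -2.69497271e-01,  9.63000199e-01,
        -1.42446323e-01],
       [ 0.00000000e+00,  0.00000000e+00,  0.00000000e+00,
         1.00000000e+00]])}
[ 0.1680829  -0.62719086  0.23025877] [[ 9.65900096e-01  2.58914300e-01 -6.24714157e-04]
 [ 2.58915052e-01 -9.65897547e-01  2.21935309e-03]
 [-2.87876209e-05 -2.30542126e-03 -9.99997342e-01]] 0.1
```

View pics/t0.png

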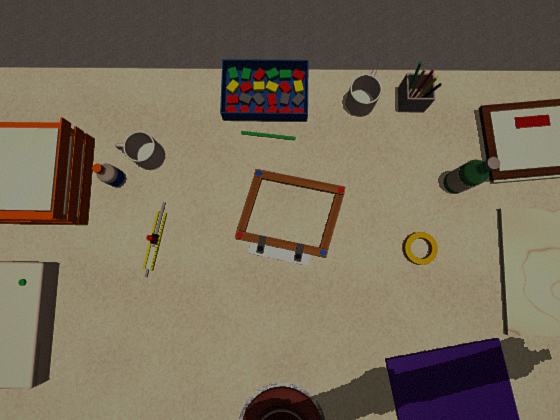

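View pics/s0.png

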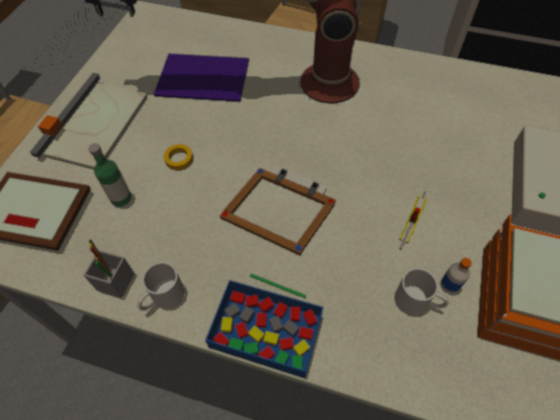

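The top view shows the rule with its knob near (152,239). The frame's outer corners are red_near (239,236), red_far (341,190), blue_near (323,254) and blue_far (258,173). The mug and glue stand near (140,150) and (110,175). In the scene view the knob is near (415,214).

Run:
```python
from h import *
t=cv2.imread('pics/t0.png');s=cv2.imread('pics/s0.png')
def blobs(im,roi):
    x0,y0,x1,y1=roi; h=im[y0:y1,x0:x1].astype(int);m=((h[...,2]>110)&(h[...,1]<60)&(h[...,0]<70)).astype(np.uint8)
    n,l,st,c=cv2.connectedComponentsWithStats(m); return [(np.round(c[i]+[x0,y0],1),st[i,4]) for i in range(1,n)]
print(blobs(t,(130,200,180,290)),blobs(s,(390,180,440,260)),blobs(t,(225,160,360,260)),blobs(s,(210,160,345,260)))
for n,p in dict(rn=(239,236),rf=(341,190),bn=(323,254),bf=(258,173)).items(): print(n,at('top',*p,.018))
for n,p in dict(tip_or_tail_up=(164,204),low=(147,275),knob=(152,239)).items(): print(n,at('top',*p,.005 if n!='knob' else .05))
print(tri('top',(152.5,239),'scene',(415,214)))
for n,p in dict(mug=(138,150),glue=(117,180),pen=(268,135)).items(): print(n,at('top',*p,.02))
```

```text
[(array([148.8, 237.3]), np.int32(22))] [(array([417.2, 209.1]), np.int32(12))] [(array([304., 184.]), np.int32(1)), (array([310. , 185.5]), np.int32(2)), (array([313., 186.]), np.int32(1)), (array([315.5, 187. ]), np.int32(2)), (array([318.5, 186.5]), np.int32(2)), (array([324. , 187.5]), np.int32(2)), (array([340.2, 189.3]), np.int32(31)), (array([328.2, 189. ]), np.int32(4)), (array([331., 189.]), np.int32(1)), (array([334.3, 189.7]), np.int32(3)), (array([239. , 234.5]), np.int32(34)), (array([267., 238.]), np.int32(1)), (array([291., 247.]), np.int32(1)), (array([294.3, 248.7]), np.int32(3)), (array([304.5, 249. ]), np.int32(2)), (array([311., 249.]), np.int32(1)), (array([303., 251.]), np.int32(1)), (array([306., 251.]), np.int32(1)), (array([313., 251.]), np.int32(1)), (array([319., 250.]), np.int32(1)), (array([309.5, 252. ]), np.int32(4)), (array([318.3, 253. ]), np.int32(6)), (array([325., 255.]), np.int32(1))] [(array([330.7, 200.1]), np.int32(18)), (array([224.4, 213.3]), np.int32(20))]
rn [0.475357   0.11884196 0.018     ]
rf [ 0.60098599 -0.14706654  0.018     ]
bn [ 0.43235461 -0.10014484  0.018     ]
bf [0.64399859 0.07327777 0.018     ]
tip_or_tail_up [0.55878702 0.32458351 0.005     ]
low [0.37019771 0.35884284 0.005     ]
knob [0.46197693 0.33662417 0.05      ]
(array([0.46354377, 0.3440194 , 0.02331383]), np.float64(2.631096520228595e-05))
mug [0.70282114 0.39892335 0.02      ]
glue [0.61963975 0.45013983 0.02      ]
pen [0.74843543 0.04871367 0.02      ]
```

```bash
cat >> h.py <<'E'
def rel(xyz,yaw=None):
    """shift (cm) and turn in tool axes to reach world xyz and tool-x yaw"""
    s=read_state();R=np.array(s['tool_rot']);d=R.T@(np.array(xyz)-s['tcp_pos'])*100
    cur=np.arctan2(R[1,0],R[0,0]); w=0 if yaw is None else -((yaw-cur+np.pi)%(2*np.pi)-np.pi)
    return np.round(d,2).tolist(),round(w,3)
def wray(u,v,s):
    p=optics.camera_params('wrist');H=p['hand_eye'];R=np.array(s['tool_rot'])
    d=R@H[:3,:3]@np.array([(u-p['cx'])/p['fx'],(v-p['cy'])/p['fy'],1]); o=np.array(s['tcp_pos'])+R@H[:3,3]; return o,d
def wat(u,v,z,s):
    o,d=wray(u,v,s); return o+d*(z-o[2])/d[2]
def wproj(X,s):
    p=optics.camera_params('wrist');H=p['hand_eye'];R=np.array(s['tool_rot'])
    c=H[:3,:3].T@(R.T@(np.array(X)-s['tcp_pos'])-H[:3,3]); return c[0]/c[2]*p['fx']+p['cx'],c[1]/c[2]*p['fy']+p['cy']
E
python3 - <<'E'
from h import *
for p in [(.42,-.45,.27),(.47,-.25,.27),(.52,-.02,.25)]: print(rel(p))
E
```

```text
([28.92, -10.6, -3.95], 0)
([38.93, -28.62, -3.91], 0)
([49.71, -49.54, -1.86], 0)
```

{"api": "carry_out", "payload": {"series": [[[1, 28.9, -10.6, -4, 0], [1, 28.9, -10.6, -4, 0], [1, 28.9, -10.6, -4, 0], [1, 28.9, -10.6, -4, 0], [1, 28.9, -10.6, -4, 0], [1, 28.9, -10.6, -4, 0], [1, 28.9, -10.6, -4, 0], [1, 28.9, -10.6, -4, 0], [1, 38.9, -28.6, -4, 0], [1, 38.9, -28.6, -4, 0], [1, 38.9, -28.6, -4, 0], [1, 38.9, -28.6, -4, 0], [1, 38.9, -28.6, -4, 0], [1, 49.7, -49.5, -2, 0], [1, 49.7, -49.5, -2, 0], [1, 49.7, -49.5, -2, 0], [1, 49.7, -49.5, -2, 0], [1, 49.7, -49.5, -2, 0], [1, 49.7, -49.5, -2, 0], [1, 49.7, -49.5, -2, 0]]]}}

```text
time_s: 1.77
tcp_pos: [0.5203, -0.0112, 0.2507]
tool_rot: [[0.962, 0.272, -0.001], [0.272, -0.962, 0.008], [0.001, -0.008, -1.0]]
wrist_force: [0.6, 1.2, -0.2]
grip_width: 0.0852
```

Run:
```python
from h import *
import json
s=read_state(); s=read_state(); a=optics.camera('wrist'); s2=read_state()
print(s['tcp_pos'],s2['tcp_pos'],s2['time_s'],rel((.48,.30,.22)))
np.savez('w1.npz',im=a,p=s['tcp_pos'],R=s['tool_rot'])
cv2.imwrite('pics/w1.png',a[:,:,::-1])
```

```text
[ 0.52030823 -0.01119412  0.25066802] [ 0.51992496 -0.01581984  0.25075484] 1.8167 ([4.59, -31.49, 3.22], 0)
```

View pics/w1.png

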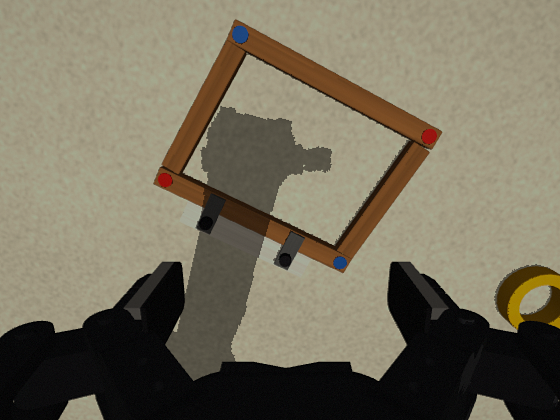

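The wrist view shows the dot centres at bf (240,35), rf (429,136), rn (165,180) and bn (340,263). The side rails slope visibly against the near rail.

```bash
cat > dots.py <<'E'
from h import *
def dots(a,s,z=.018,guess=None):
    """dot centres (world) nearest given pixel guesses"""
    r,g,b=[a[...,i].astype(int) for i in range(3)]
    red=(r>130)&(g<60)&(b<70); blue=(b>110)&(r<90)&(b-r>50)
    out={}
    for k,(u,v) in guess.items():
        m=(red if k[0]=='r' else blue).astype(np.uint8)
        n,l,st,c=cv2.connectedComponentsWithStats(m)
        i=1+np.argmin([np.hypot(*(c[j]-[u,v]))+(0 if st[j,4]>25 else 1e3) for j in range(1,n)])
        out[k]=(c[i],st[i,4],wat(*c[i],z,s))
    return out
def frame(o):
    P={k:o[k][2][:2] for k in o}
    y=P['rn']-P['bn'];w=np.linalg.norm(y);y/=w;x=np.array([y[1],-y[0]]);h=.011
    y2=P['bf']-P['rf']; 
    C=dict(rn=P['rn']+h*x-h*y,bn=P['bn']+h*x+h*y,rf=P['rf']-h*x+h*y,bf=P['bf']-h*x-h*y)
    print('near',w,'far',np.linalg.norm(y2),'yaw',np.degrees(np.arctan2(x[1],x[0])),'far par',np.degrees(np.arctan2(-y2[0],y2[1])))
    print('depth',(C['rf']-C['bn'])@x,(C['bf']-C['rn'])@x,'shift',(C['rf']-C['bn'])@y,(C['bf']-C['rn'])@y)
    for k in C: print(k,C[k].round(4))
    print('diag red',np.linalg.norm(C['rf']-C['rn']),'blue',np.linalg.norm(C['bf']-C['bn'])); return C,x,y
E
python3 - <<'E'
from dots import *
f=np.load('w1.npz');s=dict(tcp_pos=f['p'],tool_rot=f['R'])
o=dots(f['im'],s,guess=dict(bf=(240,35),rf=(429,136),rn=(165,180),bn=(340,263)))
for k in o: print(k,o[k])
frame(o)
# triangulate with top
for k,tp in dict(rn=(239,234.5),rf=(340.2,189.3)).items():
    o1,d1=ray('top',*tp);o2,d2=wray(*o[k][0],s)
    q=np.linalg.lstsq(np.c_[d1,-d2],o2-o1,rcond=None)[0];print(k,o1+q[0]*d1,o2+q[1]*d2)
E
```

```text
bf (array([239.78846154,  33.97596154]), np.int32(208), array([0.64288072, 0.07539088, 0.018     ]))
rf (array([429.09195402, 135.8908046 ]), np.int32(174), array([ 0.6011283 , -0.14313405,  0.018     ]))
rn (array([164.39864865, 179.81081081]), np.int32(148), array([0.47647914, 0.12137824, 0.018     ]))
bn (array([339.5, 262.5]), np.int32(118), array([ 0.43493709, -0.0970971 ,  0.018     ]))
near 0.22238978165454965 far 0.22247788920821834 yaw -10.766000038957444 far par -10.81683874356325
depth 0.14986558894573443 0.15006299417004176 shift -0.014182372582731834 -0.014094352608171328
rn [0.4852 0.1085]
bn [ 0.4478 -0.0883]
rf [ 0.5924 -0.1303]
bf [0.63   0.0666]
diag red 0.2617267738006174 blue 0.23921724248651513
rn [0.4786441  0.11793235 0.02675624] [0.47903438 0.11869114 0.02687364]
rf [ 0.60324764 -0.14524626  0.01576412] [ 0.60124929 -0.14423291  0.01526803]
```

{"api": "carry_out", "payload": {"series": [[[1, 4.6, -31.5, 3.2, 0], [1, 4.6, -31.5, 3.2, 0], [1, 4.6, -31.5, 3.2, 0], [1, 4.6, -31.5, 3.2, 0], [1, 4.6, -31.5, 3.2, 0], [1, 4.6, -31.5, 3.2, 0], [1, 4.6, -31.5, 3.2, 0], [1, 4.6, -31.5, 3.2, 0], [1, 4.6, -31.5, 3.2, 0], [1, 4.6, -31.5, 3.2, 0], [1, 4.6, -31.5, 3.2, 0], [1, 4.6, -31.5, 3.2, 0]]]}}

```text
time_s: 2.82
tcp_pos: [0.4813, 0.297, 0.2201]
tool_rot: [[0.965, 0.263, -0.001], [0.263, -0.965, 0.002], [-0.001, -0.002, -1.0]]
wrist_force: [-0.1, 0.3, -0.1]
grip_width: 0.0853
```

Run:
```python
from h import *
s=read_state(); a=optics.camera('wrist')
print(s['tcp_pos'],s['qvel'])
np.savez('w2.npz',im=a,p=s['tcp_pos'],R=s['tool_rot'])
cv2.imwrite('pics/w2.png',a[:,:,::-1])
```

```text
[0.4813382  0.29704788 0.22013084] [ 0.00487853 -0.00462711 -0.00541957 -0.00162633 -0.00480067 -0.0004049
 -0.00311039]
```

View pics/w2.png

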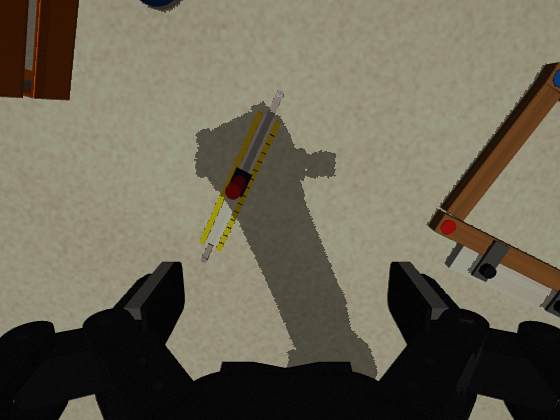

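The rule lies with its upper end at (279,92), its lower end at (206,260) and the knob top near (235,186). The grey tongue runs upward from the carriage, so the upper end should be the tip. I'll check the dimensions.

```bash
python3 - <<'E'
from dots import *
f=np.load('w2.npz');a=f['im'];s=dict(tcp_pos=f['p'],tool_rot=f['R'])
A=wat(279.5,91,.005,s);B=wat(205,262,.005,s);print(A,B,np.linalg.norm(A-B),np.degrees(np.arctan2(*(A-B)[1::-1])))
r,g,b=[a[...,i].astype(int) for i in range(3)]
m=((r>70)&(g<40)&(b<45)).astype(np.uint8);m[:, :210]=0;m[:,265:]=0;m[:150]=0;m[215:]=0
n,l,st,c=cv2.connectedComponentsWithStats(m)
for i in range(1,n): print(st[i],c[i])
K=wat(*c[1],.045,s);u=(A-B)/np.linalg.norm(A-B);print('knob',K,'to tip',(A-K)@u,'to tail',(K-B)@u, 'lat',np.cross(u[:2],(K-B)[:2]))
o2,d2=wray(*c[1],s);o1,d1=ray('top',148.8,237.3)
q=np.linalg.lstsq(np.c_[d1,-d2],o2-o1,rcond=None)[0];print(o1+q[0]*d1,o2+q[1]*d2)
print(dots(a,s,guess=dict(rn=(449,228))))
E
python3 -c "
import cv2
a=cv2.imread('pics/w2.png')[70:280,170:330];cv2.imwrite('pics/w2c.png',cv2.resize(a,None,fx=2.8,fy=2.8,interpolation=cv2.INTER_CUBIC))"
```

```text
[0.5621695  0.32840871 0.005     ] [0.36232104 0.36259764 0.005     ] 0.20275180028055637 -9.707858015962257
[227 185  13  11  60] [233.45       188.61666667]
[225 189   1   3   3] [225. 190.]
[225 193   2   3   3] [225.66666667 194.        ]
[228 194   1   1   1] [228. 194.]
[231 195   1   1   1] [231. 195.]
knob [0.46416497 0.34656783 0.045     ] to tip 0.09966321439401539 to tail 0.10308858588654099 lat 0.0013731235987731912
[0.46617439 0.34514635 0.049818  ] [0.46547197 0.3460818  0.05008781]
{'rn': (array([448.35526316, 226.85526316]), np.int32(152), array([0.47666961, 0.12047688, 0.018     ]))}<stdin>:8: DeprecationWarning: Arrays of 2-dimensional vectors are deprecated. Use arrays of 3-dimensional vectors instead. (deprecated in NumPy 2.0)
```

View pics/w2c.png

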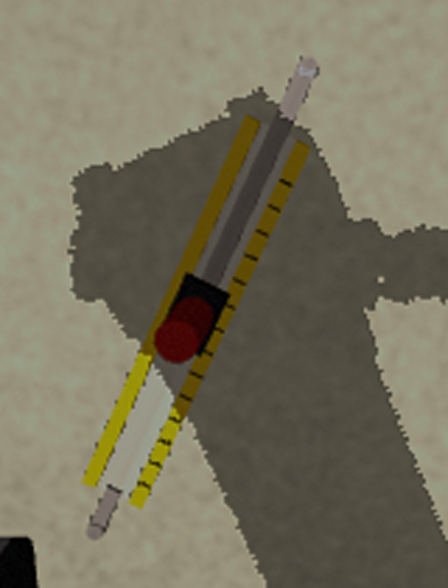

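The crop confirms it: the tongue points up and right, the tip nose is at the top, and the rule is almost closed. The end-to-end length plus 3 mm for the noses is about 205.8 mm. The knob's measured height and position agree from two views.

Run:
```python
from h import *
y=np.radians(-9.7)
print(rel((.4635,.346,.12),y),rel((.4635,.346,.024),y),read_state()['joint_positions'])
```

```text
([-0.43, -5.13, 10.04], np.float64(0.435)) ([-0.42, -5.1, 19.64], np.float64(0.435)) [-0.47560738  0.49898465 -0.17595288  1.68592402  0.09839933  0.96501394
 -1.99151962]
```

{"api": "carry_out", "payload": {"series": [[[1, -0.4, -5.1, 5, 0.435], [1, -0.4, -5.1, 10, 0.435], [1, -0.4, -5.1, 10, 0.435], [1, -0.4, -5.1, 10, 0.435], [1, -0.4, -5.1, 13, 0.435], [1, -0.4, -5.1, 16, 0.435], [1, -0.4, -5.1, 18, 0.435], [1, -0.4, -5.1, 19.6, 0.435], [1, -0.4, -5.1, 19.6, 0.435], [1, -0.4, -5.1, 19.6, 0.435]]]}}

```text
time_s: 3.7
tcp_pos: [0.4644, 0.3444, 0.0242]
tool_rot: [[0.985, -0.171, -0.002], [-0.171, -0.985, 0.001], [-0.002, -0.001, -1.0]]
wrist_force: [-0.6, -0.2, 0.8]
grip_width: 0.085
```

Run:
```python
from h import *
s=read_state(); a=optics.camera('wrist')
print(s['tcp_pos'],s['wrist_force'])
cv2.imwrite('pics/w3.png',a[:,:,::-1]); print(wproj((.4635,.346,.056),s))
print(rel((.4635,.346,.024),np.radians(-9.7)))
```

```text
[0.46435487 0.34438826 0.02419531] [-0.60841403 -0.16380878  0.83173327]
(np.float64(285.5085959164601), np.float64(303.9834951398246))
([-0.16, -0.05, 0.12], np.float64(-0.002))
```

View pics/w3.png

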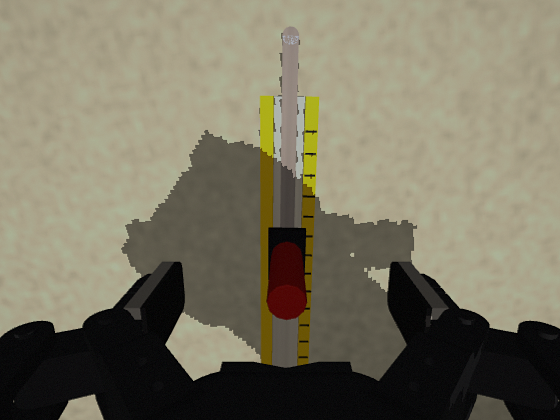

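The knob's top is at (286,302), between the fingers and on its predicted spot. Now I'll grip it and push back a little to close the tongue.

{"api": "carry_out", "payload": {"series": [[[-1, -0.1, 0, 0, 0], [-1, -0.1, 0, 0, 0], [-1, -0.1, 0, 0, 0], [-1, -0.1, 0, 0, 0], [-1, -0.1, 0, 0, 0], [-1, -0.1, 0, 0, 0], [-1, -0.3, 0, 0, 0], [-1, -0.5, 0, 0, 0], [-1, -0.7, 0, 0, 0], [-1, -0.8, 0, 0, 0], [-1, -0.8, 0, 0, 0]]]}}

```text
time_s: 4.67
tcp_pos: [0.4578, 0.3469, 0.0255]
tool_rot: [[0.985, -0.17, 0.002], [-0.17, -0.985, 0.004], [0.001, -0.004, -1.0]]
wrist_force: [3.5, -1.0, 1.1]
grip_width: 0.0134
```

Run:
```python
from h import *
rn=np.array([.4853,.1082]);rf=np.array([.5924,-.1303]);u=rf-rn;u/=np.linalg.norm(u)
k=rn+u*.1085;y=np.arctan2(u[1],u[0]);print(k,np.degrees(y),rel((*k,.085),y))
```

```text
[0.5297469 0.0092216] -65.81722075310992 ([12.85, 32.02, -6.06], np.float64(0.977))
```

{"api": "carry_out", "payload": {"series": [[[-1, 0, 0, -1, 0], [-1, 0, 0, -2.5, 0], [-1, 0, 0, -4.5, 0], [-1, 0, 0, -6, 0], [-1, 1, 2.3, -6, 0.07], [-1, 2, 4.6, -6, 0.14], [-1, 3, 7, -6, 0.21], [-1, 4, 9.5, -6, 0.28], [-1, 5, 12, -6, 0.35], [-1, 6, 14.5, -6, 0.42], [-1, 7, 17, -6, 0.5], [-1, 8, 19.5, -6, 0.58], [-1, 9, 22, -6, 0.66], [-1, 10, 24.5, -6, 0.74], [-1, 11, 27, -6, 0.82], [-1, 12, 29.5, -6, 0.9], [-1, 12.85, 31.5, -6, 0.977], [-1, 12.85, 32, -6, 0.977], [-1, 12.85, 32, -6, 0.977], [-1, 12.85, 32, -6, 0.977]]]}}

```text
time_s: 6.33
tcp_pos: [0.528, 0.011, 0.0837]
tool_rot: [[0.411, -0.911, -0.002], [-0.911, -0.411, 0.006], [-0.006, -0.0, -1.0]]
wrist_force: [0.4, -0.0, -5.3]
grip_width: 0.0131
```

Run:
```python
from h import *
s=read_state(); a=optics.camera('wrist');t=optics.camera('top')
print(s['tcp_pos'],s['wrist_force'])
np.savez('w4.npz',im=a,p=s['tcp_pos'],R=s['tool_rot'])
v=np.hstack([a,cv2.resize(t[150:280,200:380],None,fx=3,fy=3)[:390].repeat(1,0)[:390]] ) if 0 else a
cv2.imwrite('pics/w4.png',v[:,:,::-1]); cv2.imwrite('pics/t4.png',t[:,:,::-1])
rn=np.array([.4853,.1082]);rf=np.array([.5924,-.1303]);u=rf-rn;u/=np.linalg.norm(u)
print(rel((*(rn+u*.1085),.026),np.arctan2(u[1],u[0])), wproj((*rf,.018),s))
```

```text
[0.52799942 0.01096292 0.08372242] [ 0.43134979 -0.01297358 -5.31849433]
([0.34, 0.03, 5.79], np.float64(0.004)) (np.float64(282.7807129899126), np.float64(-71.23085848676112))
```

View pics/w4.png

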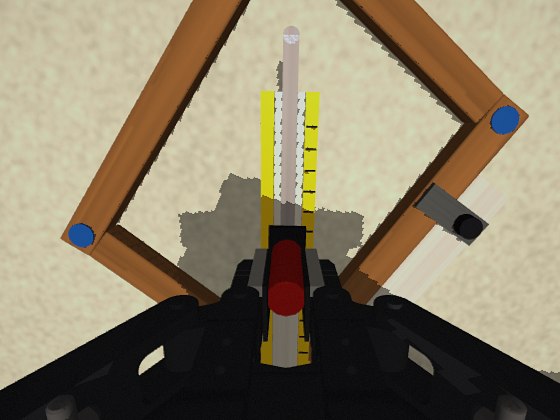

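The rule hangs straight in the grip with its tip at (290,30). The blue dots are at (81,235) and (505,120), and I'll check the frame position with them.

Run:
```python
from dots import *
f=np.load('w4.npz');s=dict(tcp_pos=f['p'],tool_rot=f['R'])
o=dots(f['im'],s,guess=dict(bf=(81,235),bn=(505,120)))
for k in o: print(k,o[k][2])
```

```text
bf [0.64327499 0.07550297 0.018     ]
bn [ 0.43491285 -0.09751343  0.018     ]
```

{"api": "carry_out", "payload": {"series": [[[-1, 0.3, 0, 1.5, 0], [-1, 0.3, 0, 3, 0], [-1, 0.3, 0, 4.2, 0], [-1, 0.3, 0, 5, 0], [-1, 0.3, 0, 5.3, 0], [-1, 0.3, 0, 5.5, 0], [-1, 0.3, 0, 5.7, 0], [-1, 0.3, 0, 5.7, 0]]]}}

```text
time_s: 7.1
tcp_pos: [0.5301, 0.01, 0.0271]
tool_rot: [[0.414, -0.91, -0.0], [-0.91, -0.414, 0.006], [-0.006, -0.002, -1.0]]
wrist_force: [0.1, -1.1, -5.7]
grip_width: 0.0134
```

{"api": "carry_out", "payload": {"series": [[[-1, 0, 0, 0.1, 0], [-1, 0, 0, 0.2, 0], [-1, 0, 0, 0.25, 0], [-1, 0, 0, 0.25, 0]]]}}

```text
time_s: 7.43
tcp_pos: [0.5307, 0.0099, 0.0255]
tool_rot: [[0.414, -0.91, 0.001], [-0.91, -0.414, 0.006], [-0.005, -0.004, -1.0]]
wrist_force: [-0.3, 0.2, 1.0]
grip_width: 0.0133
```

{"api": "carry_out", "payload": {"series": [[[-1, -0.1, 0, 0, 0], [-1, -0.2, 0, 0, 0], [-1, -0.3, 0, 0, 0], [-1, -0.4, 0, 0, 0], [-1, -0.4, 0, 0, 0], [-1, -0.4, 0, 0, 0]]]}}

```text
time_s: 7.93
tcp_pos: [0.5293, 0.0135, 0.0256]
tool_rot: [[0.414, -0.91, 0.002], [-0.91, -0.414, 0.006], [-0.005, -0.004, -1.0]]
wrist_force: [0.8, -1.0, -4.2]
grip_width: 0.0131
```

{"api": "carry_out", "payload": {"series": [[[-1, -0.05, 0, 0.04, 0], [-1, -0.1, 0, 0.05, 0], [-1, -0.15, 0, 0.05, 0], [-1, -0.15, 0, 0.05, 0], [-1, -0.15, 0, 0.05, 0]]]}}

```text
time_s: 8.35
tcp_pos: [0.5293, 0.0139, 0.0255]
tool_rot: [[0.413, -0.911, 0.003], [-0.911, -0.413, 0.005], [-0.003, -0.005, -1.0]]
wrist_force: [-0.2, -2.3, 2.3]
grip_width: 0.0128
```

{"api": "carry_out", "payload": {"series": [[[-1, -0.1, 0, 0, 0], [-1, -0.15, 0, 0, 0], [-1, -0.2, 0, 0, 0], [-1, -0.2, 0, 0, 0], [-1, -0.2, 0, 0, 0]]]}}

```text
time_s: 8.77
tcp_pos: [0.5291, 0.0145, 0.0255]
tool_rot: [[0.412, -0.911, 0.005], [-0.911, -0.412, 0.003], [-0.001, -0.006, -1.0]]
wrist_force: [1.3, -5.9, -0.7]
grip_width: 0.0131
```

{"api": "carry_out", "payload": {"series": [[[-1, -0.15, 0, 0, 0], [-1, -0.2, 0, 0, 0], [-1, -0.2, 0, 0, 0], [-1, -0.2, 0, 0, 0]]]}}

```text
time_s: 9.1
tcp_pos: [0.529, 0.0146, 0.0255]
tool_rot: [[0.412, -0.911, 0.006], [-0.911, -0.412, 0.001], [0.001, -0.006, -1.0]]
wrist_force: [1.4, -5.7, -1.5]
grip_width: 0.0132
```

Run:
```python
from h import *
s=read_state(); t=optics.camera('top');a=optics.camera('wrist')
np.savez('w5.npz',im=a,p=s['tcp_pos'],R=s['tool_rot'])
print(s['tcp_pos'],s['wrist_force'])
c=cv2.resize(t[160:270,225:360],None,fx=5,fy=5,interpolation=cv2.INTER_CUBIC)
cv2.imwrite('pics/t5.png',c[:,:,::-1])
```

```text
[0.52896919 0.0146137  0.02550733] [ 1.38926763 -5.71760942 -1.52351238]
```

View pics/t5.png

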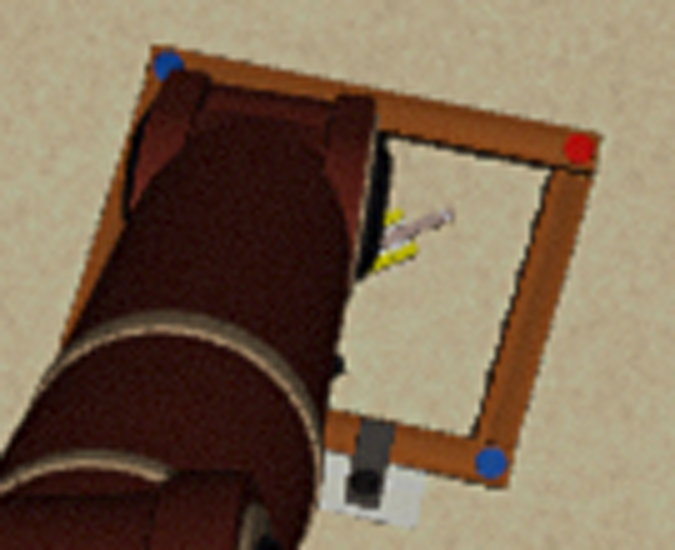

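{"api": "carry_out", "payload": {"series": [[[-1, -0.2, 0, 0, 0], [-1, -0.3, 0, 0, 0], [-1, -0.3, 0, 0, 0], [-1, -0.3, 0, 0, 0]]]}}

```text
time_s: 9.53
tcp_pos: [0.5289, 0.0147, 0.0256]
tool_rot: [[0.41, -0.912, 0.009], [-0.912, -0.41, -0.002], [0.006, -0.007, -1.0]]
wrist_force: [2.2, -7.0, 0.4]
grip_width: 0.0132
```

{"api": "carry_out", "payload": {"series": [[[-1, 0.1, 0, 0, 0], [-1, 0.3, 0, 0, 0], [-1, 0.6, 0, 0, 0], [-1, 0.9, 0, 0, 0], [-1, 1.2, 0, 0.01, 0], [-1, 1.5, 0, 0.01, 0], [-1, 1.8, 0, 0.01, 0], [-1, 2.1, 0, 0.01, 0], [-1, 2.4, 0, 0.01, 0], [-1, 2.7, 0, 0.02, 0], [-1, 3.0, 0, 0.02, 0], [-1, 3.3, 0, 0.02, 0], [-1, 3.6, 0, 0.02, 0], [-1, 3.9, 0, 0.02, 0], [-1, 4.2, 0, 0.03, 0], [-1, 4.4, 0, 0.03, 0], [-1, 4.6, 0, 0.03, 0], [-1, 4.8, 0, 0.03, 0], [-1, 4.9, 0, 0.03, 0], [-1, 4.9, 0, 0.03, 0]]]}}

```text
time_s: 11.2
tcp_pos: [0.5492, -0.0304, 0.0255]
tool_rot: [[0.41, -0.912, 0.009], [-0.912, -0.41, -0.002], [0.006, -0.007, -1.0]]
wrist_force: [-1.3, -1.4, -0.4]
grip_width: 0.0128
```

```bash
cat > st.py <<'E'
from h import *
s=read_state();rn=np.array([.4853,.1082]);rf=np.array([.5924,-.1303]);u=rf-rn;u/=np.linalg.norm(u)
d=s['tcp_pos'][:2]-rn;print('along',d@u,'lat',u[0]*d[1]-u[1]*d[0],'Fu',s['wrist_force'][:2]@u,'z',s['tcp_pos'][2],s['wrist_force'],s['tool_rot'][:,2])
a=optics.camera('wrist');np.savez('wl.npz',im=a,p=s['tcp_pos'],R=s['tool_rot']);print(wproj((*rf,.018),s))
import sys;cv2.imwrite('pics/'+sys.argv[1],a[:,:,::-1])
E
python3 st.py w6.png
```

```text
along 0.15259670576971407 lat 0.0014881087389165687 Fu 0.720381778844545 z 0.025499648184428698 [-1.25737646 -1.35431485 -0.37086735] [ 0.00912918 -0.00243131 -0.99995537]
(np.float64(287.4713708469455), np.float64(-3.098781376558861))
```

View pics/w6.png

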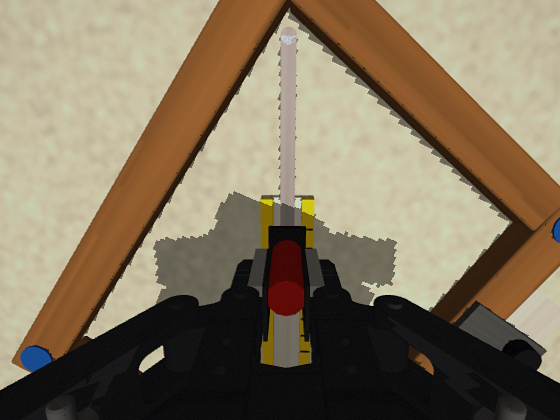

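The body stayed put while the tongue slid. The tip nose at (289,28) points straight at the corner at (290,8), so I'll advance gently.

{"api": "carry_out", "payload": {"series": [[[-1, 0.15, 0, 0, 0], [-1, 0.3, 0, 0, 0], [-1, 0.4, 0, 0, 0], [-1, 0.5, 0, 0, 0], [-1, 0.5, 0, 0, 0]]]}}

```text
time_s: 11.67
tcp_pos: [0.5516, -0.0351, 0.0255]
tool_rot: [[0.41, -0.912, 0.01], [-0.912, -0.41, -0.003], [0.006, -0.008, -1.0]]
wrist_force: [-1.6, -0.3, -1.2]
grip_width: 0.0131
```

```bash
python3 st.py w7.png
```

```text
along 0.157888392941676 lat 0.0017584391521792211 Fu -0.4221672088497618 z 0.025490689888560427 [-1.60347805 -0.25727322 -1.2115536 ] [ 0.00991131 -0.002656   -0.99994735]
(np.float64(288.1599716868039), np.float64(12.11802503206468))
```

{"api": "carry_out", "payload": {"series": [[[-1, 0.1, 0, 0, 0], [-1, 0.2, 0, 0, 0], [-1, 0.2, 0, 0, 0], [-1, 0.2, 0, 0, 0]]]}}

```text
time_s: 12.05
tcp_pos: [0.552, -0.0363, 0.0255]
tool_rot: [[0.41, -0.912, 0.009], [-0.912, -0.41, -0.002], [0.005, -0.007, -1.0]]
wrist_force: [-3.3, 2.3, -0.6]
grip_width: 0.013
```

```bash
python3 st.py w8.png
```

```text
along 0.15908916372679976 lat 0.001628091814768931 Fu -3.4840238320516583 z 0.025482482479013815 [-3.31964624  2.32847372 -0.60244365] [ 0.0089808  -0.00178415 -0.99995808]
(np.float64(287.86196691518796), np.float64(15.401343881418995))
```

{"api": "carry_out", "payload": {"series": [[[-1, 0.15, 0, 0, 0], [-1, 0.15, 0, 0, 0], [-1, 0.15, 0, 0, 0], [-1, 0.15, 0, 0, 0], [-1, 0.15, 0, 0, 0], [-1, 0.15, 0, 0, 0]]]}}

```text
time_s: 12.6
tcp_pos: [0.5521, -0.0368, 0.0255]
tool_rot: [[0.411, -0.912, 0.008], [-0.912, -0.411, -0.001], [0.004, -0.007, -1.0]]
wrist_force: [-3.9, 3.3, 2.2]
grip_width: 0.0133
```

```bash
python3 st.py w9.png
```

```text
along 0.15963404552678026 lat 0.0015608456012668956 Fu -4.628562843067206 z 0.025466779790866118 [-3.85803444  3.34134924  2.18211319] [ 7.97827464e-03 -7.52267034e-04 -9.99967890e-01]
(np.float64(287.83032618904934), np.float64(16.80712373739638))
```

View pics/w9.png

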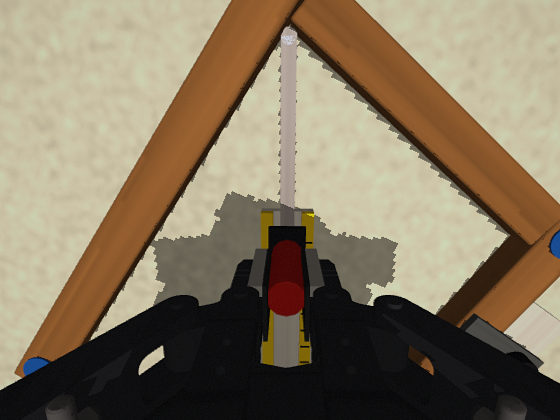

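Run:
```python
from h import *
for f,r in (('w4.npz',92),('w5.npz',None),('wl.npz',209)):
    z=np.load(f);a=z['im'].astype(int);s=dict(tcp_pos=z['p'],tool_rot=z['R'])
    yel=(a[...,0]>70)&(a[...,1]>60)&(a[...,2]<40)
    rows=[np.where(yel[:260,c])[0] for c in (265,268,308,311)]
    r0=[(x.min() if len(x) else None) for x in rows]
    zt=.009+ s['tcp_pos'][2]-.0255
    p=wat(288,np.median([x for x in r0 if x]),zt,s); print(f,r0,(np.array(s['tool_rot']).T@(p-s['tcp_pos']))[0])
```

```text
w4.npz [np.int64(91), np.int64(91), np.int64(92), np.int64(92)] 0.07430559628064819
w5.npz [np.int64(91), np.int64(91), np.int64(92), np.int64(92)] 0.07433403709897796
wl.npz [np.int64(47), np.int64(42), np.int64(7), np.int64(10)] 0.10044730086969061
```

Run:
```python
from h import *
z=np.load('wl.npz');a=z['im'].astype(int);s=dict(tcp_pos=z['p'],tool_rot=z['R'])
for c in (265,268,308,311):
    print([tuple(a[r,c]) for r in range(205,214)])
for r in (208,209,210): print((np.array(s['tool_rot']).T@(wat(288,r,.009,s)-s['tcp_pos']))[0])
```

```text
[(np.int64(106), np.int64(102), np.int64(87)), (np.int64(107), np.int64(103), np.int64(87)), (np.int64(105), np.int64(100), np.int64(85)), (np.int64(93), np.int64(89), np.int64(77)), (np.int64(79), np.int64(74), np.int64(69)), (np.int64(82), np.int64(77), np.int64(70)), (np.int64(92), np.int64(72), np.int64(1)), (np.int64(94), np.int64(75), np.int64(8)), (np.int64(124), np.int64(98), np.int64(9))]
[(np.int64(109), np.int64(104), np.int64(88)), (np.int64(107), np.int64(102), np.int64(87)), (np.int64(107), np.int64(102), np.int64(87)), (np.int64(91), np.int64(87), np.int64(76)), (np.int64(79), np.int64(74), np.int64(70)), (np.int64(82), np.int64(76), np.int64(70)), (np.int64(92), np.int64(71), np.int64(0)), (np.int64(93), np.int64(74), np.int64(8)), (np.int64(114), np.int64(91), np.int64(6))]
[(np.int64(208), np.int64(199), np.int64(168)), (np.int64(208), np.int64(201), np.int64(170)), (np.int64(208), np.int64(200), np.int64(170)), (np.int64(170), np.int64(163), np.int64(139)), (np.int64(78), np.int64(73), np.int64(68)), (np.int64(85), np.int64(80), np.int64(72)), (np.int64(94), np.int64(80), np.int64(39)), (np.int64(101), np.int64(80), np.int64(2)), (np.int64(141), np.int64(126), np.int64(8))]
[(np.int64(207), np.int64(201), np.int64(171)), (np.int64(208), np.int64(203), np.int64(172)), (np.int64(207), np.int64(203), np.int64(171)), (np.int64(169), np.int64(165), np.int64(140)), (np.int64(75), np.int64(70), np.int64(66)), (np.int64(76), np.int64(71), np.int64(65)), (np.int64(83), np.int64(71), np.int64(36)), (np.int64(91), np.int64(71), np.int64(0)), (np.int64(133), np.int64(120), np.int64(9))]
0.021096348140130117
0.020595876911977392
0.020094595586494887
```

The tip nose sits in the red corner at (289,28), next to the corner edge at (292,25). The hand position (159.6 mm along the diagonal) and the visible slide (about 55 to 56 mm) both fit a red diagonal of about 261 mm. Now I'll close the rule.

{"api": "carry_out", "payload": {"series": [[[-1, -0.2, 0, 0, 0], [-1, -0.6, 0, 0, 0], [-1, -1.0, 0, 0, 0], [-1, -1.4, 0, 0, 0], [-1, -1.8, 0, 0, 0], [-1, -2.2, 0, 0, 0], [-1, -2.6, 0, 0, 0], [-1, -3.0, 0, 0, 0], [-1, -3.4, 0, 0, 0], [-1, -3.8, 0, 0, 0], [-1, -4.2, 0, 0, 0], [-1, -4.6, 0, 0, 0], [-1, -4.9, 0, 0, 0], [-1, -5.1, 0, 0, 0], [-1, -5.3, 0, 0, 0], [-1, -5.4, 0, 0, 0], [-1, -5.4, 0, 0, 0], [-1, -5.4, 0, 0, 0]]]}}

```text
time_s: 14.15
tcp_pos: [0.5303, 0.0129, 0.0254]
tool_rot: [[0.411, -0.912, 0.009], [-0.912, -0.411, -0.0], [0.004, -0.008, -1.0]]
wrist_force: [1.0, 1.2, 1.3]
grip_width: 0.0135
```

{"api": "carry_out", "payload": {"series": [[[-1, -0.1, 0, 0, 0], [-1, -0.2, 0, 0, 0], [-1, -0.3, 0, 0, 0], [-1, -0.3, 0, 0, 0], [-1, -0.3, 0, 0, 0]]]}}

```text
time_s: 14.57
tcp_pos: [0.5295, 0.0144, 0.0255]
tool_rot: [[0.41, -0.912, 0.01], [-0.912, -0.41, -0.002], [0.005, -0.008, -1.0]]
wrist_force: [1.2, -3.3, -1.3]
grip_width: 0.0132
```

```bash
python3 st.py w10.png
```

```text
along 0.10363050455775769 lat 0.0018769503095665066 Fu 3.488054202374707 z 0.025451446756808542 [ 1.21935566 -3.27604116 -1.26610689] [ 0.00959071 -0.00159742 -0.99995273]
(np.float64(288.80773704478185), np.float64(-160.61133231846605))
```

```bash
sed -i 's/^s=read_state();rn=.*/s=read_state();rn=np.array([.4478,-.0884]);rf=np.array([.6302,.0666]);u=rf-rn;u\/=np.linalg.norm(u)/' st.py
python3 - <<'E'
from h import *
rn=np.array([.4478,-.0884]);rf=np.array([.6302,.0666]);u=rf-rn;print(np.linalg.norm(u));u/=np.linalg.norm(u)
k=rn+u*.1095;y=np.arctan2(u[1],u[0]);print(k,np.degrees(y),rel((*k,.075),y))
E
```

```text
0.23936323861445394
[ 0.53124138 -0.01749312] 40.35724123275633 ([3.01, 1.11, -4.95], np.float64(-1.853))
```

{"api": "carry_out", "payload": {"series": [[[-1, 0.1, 0, -0.5, 0], [-1, 0.3, 0, -2, 0], [-1, 0.3, 0, -3.5, 0], [-1, 0.3, 0, -5, 0], [-1, 0.5, 0.1, -5, -0.06], [-1, 0.7, 0.2, -5, -0.13], [-1, 0.9, 0.3, -5, -0.2], [-1, 1.1, 0.3, -5, -0.28], [-1, 1.3, 0.4, -5, -0.36], [-1, 1.4, 0.4, -5, -0.44], [-1, 1.5, 0.4, -5, -0.52], [-1, 1.6, 0.5, -5, -0.6], [-1, 1.7, 0.5, -5, -0.68], [-1, 1.8, 0.6, -5, -0.76], [-1, 1.9, 0.6, -5, -0.84], [-1, 2.0, 0.6, -5, -0.92], [-1, 2.1, 0.7, -5, -1.0], [-1, 2.2, 0.7, -5, -1.06], [-1, 2.2, 0.7, -5, -1.1], [-1, 2.2, 0.7, -5, -1.1]]]}}

```text
time_s: 16.28
tcp_pos: [0.5297, -0.008, 0.0748]
tool_rot: [[0.999, -0.048, 0.005], [-0.048, -0.999, -0.001], [0.005, 0.001, -1.0]]
wrist_force: [-0.4, -0.5, -4.6]
grip_width: 0.0132
```

Run:
```python
from h import *
rn=np.array([.4478,-.0884]);rf=np.array([.6302,.0666]);u=rf-rn;u/=np.linalg.norm(u)
k=rn+u*.1095;y=np.arctan2(u[1],u[0]);print(rel((*k,.075),y))
```

```text
([0.2, 0.94, -0.02], np.float64(-0.752))
```

{"api": "carry_out", "payload": {"series": [[[-1, 0, 0.1, 0, -0.05], [-1, 0, 0.2, 0, -0.12], [-1, 0.1, 0.3, 0, -0.2], [-1, 0.1, 0.4, 0, -0.28], [-1, 0.1, 0.5, 0, -0.36], [-1, 0.2, 0.6, 0, -0.44], [-1, 0.2, 0.7, 0, -0.52], [-1, 0.2, 0.8, 0, -0.6], [-1, 0.2, 0.9, 0, -0.66], [-1, 0.2, 0.94, 0, -0.72], [-1, 0.2, 0.94, 0, -0.75], [-1, 0.2, 0.94, 0, -0.752], [-1, 0.2, 0.94, 0, -0.752]]]}}

```text
time_s: 17.37
tcp_pos: [0.5307, -0.0173, 0.0745]
tool_rot: [[0.763, 0.647, 0.004], [0.647, -0.763, -0.001], [0.003, 0.003, -1.0]]
wrist_force: [-0.6, -0.3, -5.3]
grip_width: 0.0136
```

```bash
python3 st.py w11.png
python3 - <<'E'
from dots import *
rn=np.array([.4478,-.0884]);rf=np.array([.6302,.0666]);u=rf-rn;u/=np.linalg.norm(u)
k=rn+u*.1095;y=np.arctan2(u[1],u[0]);print(rel((*k,.025),y))
f=np.load('wl.npz');s=dict(tcp_pos=f['p'],tool_rot=f['R'])
g={k:wproj((*p,.018),s) for k,p in dict(rf=(.6011,-.1431),rn=(.4766,.1210)).items()};print(g)
o=dots(f['im'],s,guess=g)
for k in o: print(k,o[k])
E
```

```text
along 0.10925497312705293 lat 0.0005246704798060262 Fu -0.6136840967777255 z 0.07452151064377044 [-0.59190963 -0.25115546 -5.26746365] [ 4.01084951e-03 -6.93115268e-04 -9.99991716e-01]
(np.float64(290.91005352270497), np.float64(-14.36615597765217))
([-0.01, 0.02, 4.96], np.float64(-0.001))
{'rf': (np.float64(512.5579808650366), np.float64(268.33076039886083)), 'rn': (np.float64(45.02477194618044), np.float64(147.89602501882337))}
rf (array([512.91247265, 268.62582057]), np.int32(457), array([ 0.60111279, -0.14343148,  0.018     ]))
rn (array([ 44.67202572, 147.56109325]), np.int32(622), array([0.47663753, 0.12125012, 0.018     ]))
```

View pics/w11.png

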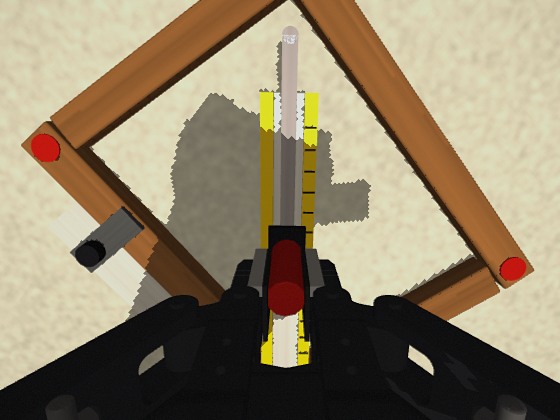

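The frame has not moved: rf is within 0.3 mm of its first measurement. The rule points at the blue_far corner with its tip at (290,28). Now I'll lower it and seat the tail.

{"api": "carry_out", "payload": {"series": [[[-1, 0, 0, 1.5, 0], [-1, 0, 0, 3, 0], [-1, 0, 0, 4, 0], [-1, 0, 0, 4.5, 0], [-1, 0, 0, 4.7, 0], [-1, 0, 0, 4.85, 0], [-1, 0, 0, 4.95, 0], [-1, 0, 0, 4.95, 0]]]}}

```text
time_s: 18.08
tcp_pos: [0.5315, -0.0171, 0.0258]
tool_rot: [[0.763, 0.647, 0.005], [0.647, -0.763, -0.001], [0.004, 0.004, -1.0]]
wrist_force: [-0.2, 0.4, -4.8]
grip_width: 0.013
```

{"api": "carry_out", "payload": {"series": [[[-1, -0.1, 0, 0, 0], [-1, -0.2, 0, 0, 0], [-1, -0.3, 0, 0, 0], [-1, -0.4, 0, 0, 0], [-1, -0.45, 0, 0, 0], [-1, -0.45, 0, 0, 0]]]}}

```text
time_s: 18.58
tcp_pos: [0.5288, -0.0199, 0.026]
tool_rot: [[0.763, 0.647, 0.007], [0.647, -0.763, -0.0], [0.005, 0.005, -1.0]]
wrist_force: [0.8, -0.3, -4.4]
grip_width: 0.0135
```

{"api": "carry_out", "payload": {"series": [[[-1, -0.1, 0, 0, 0], [-1, -0.15, 0, 0, 0], [-1, -0.2, 0, 0, 0], [-1, -0.2, 0, 0, 0], [-1, -0.2, 0, 0, 0]]]}}

```text
time_s: 19.0
tcp_pos: [0.528, -0.021, 0.0262]
tool_rot: [[0.762, 0.647, 0.009], [0.647, -0.762, -0.0], [0.007, 0.006, -1.0]]
wrist_force: [2.7, 0.6, -4.8]
grip_width: 0.0131
```

```bash
python3 st.py w12.png
```

```text
along 0.10477931336621968 lat -0.0006151531197133506 Fu 2.447186850998775 z 0.02621821152621369 [ 2.68710648  0.6170216  -4.82938189] [ 8.73832831e-03 -3.60196573e-05 -9.99961819e-01]
(np.float64(290.185162245285), np.float64(-73.47658191921101))
```

{"api": "carry_out", "payload": {"series": [[[-1, 0, 0, 0.06, 0], [-1, -0.05, 0, 0.1, 0], [-1, -0.15, 0, 0.1, 0], [-1, -0.25, 0, 0.1, 0], [-1, -0.3, 0, 0.1, 0], [-1, -0.3, 0, 0.1, 0]]]}}

```text
time_s: 19.55
tcp_pos: [0.5276, -0.0222, 0.0259]
tool_rot: [[0.762, 0.648, 0.013], [0.648, -0.762, 0.001], [0.011, 0.007, -1.0]]
wrist_force: [4.9, 1.9, -1.0]
grip_width: 0.0132
```

```bash
python3 st.py w12.png
```

```text
along 0.10370849537158201 lat -0.001204868765559454 Fu 5.0291178828136225 z 0.02588503950541796 [ 4.94719304  1.94463183 -0.97854878] [ 0.01296295  0.00126902 -0.99991517]
(np.float64(288.86570580789777), np.float64(-76.44599086654915))
```

{"api": "carry_out", "payload": {"series": [[[-1, -0.1, 0, 0.04, 0], [-1, -0.25, 0, 0.06, 0], [-1, -0.35, 0, 0.06, 0], [-1, -0.35, 0, 0.06, 0], [-1, -0.35, 0, 0.06, 0]]]}}

```text
time_s: 20.02
tcp_pos: [0.5271, -0.0236, 0.026]
tool_rot: [[0.761, 0.648, 0.018], [0.648, -0.761, 0.003], [0.015, 0.009, -1.0]]
wrist_force: [5.3, 3.9, -0.2]
grip_width: 0.0125
```

```bash
python3 st.py w12.png
```

```text
along 0.10234956959370808 lat -0.0019481650313806567 Fu 6.603577019043279 z 0.026031062692629062 [ 5.34328073  3.90993017 -0.20047313] [ 0.0177759   0.00267175 -0.99983843]
(np.float64(287.14291530548763), np.float64(-79.49721789313281))
```

{"api": "carry_out", "payload": {"series": [[[-1, 0.1, 0, 0, 0], [-1, 0.3, 0, 0, 0], [-1, 0.5, -0.02, 0.01, 0], [-1, 0.7, -0.03, 0.01, 0], [-1, 0.9, -0.04, 0.02, 0], [-1, 1.1, -0.05, 0.02, 0], [-1, 1.3, -0.06, 0.03, 0], [-1, 1.5, -0.07, 0.03, 0], [-1, 1.7, -0.08, 0.04, 0], [-1, 1.9, -0.1, 0.04, 0], [-1, 2.1, -0.1, 0.05, 0], [-1, 2.3, -0.1, 0.05, 0], [-1, 2.5, -0.1, 0.05, 0], [-1, 2.7, -0.1, 0.05, 0], [-1, 2.8, -0.1, 0.05, 0], [-1, 2.8, -0.1, 0.05, 0]]]}}

```text
time_s: 21.4
tcp_pos: [0.5481, -0.0042, 0.026]
tool_rot: [[0.761, 0.649, 0.018], [0.649, -0.761, 0.003], [0.016, 0.009, -1.0]]
wrist_force: [0.9, -1.6, -1.2]
grip_width: 0.0132
```

```bash
python3 st.py w13.png
```

```text
along 0.1309288586086446 lat -0.0008120777014848091 Fu -0.3369624809427421 z 0.0259695051372133 [ 0.89135887 -1.56929219 -1.20505269] [ 0.01832973  0.00314251 -0.99982706]
(np.float64(290.01110847466856), np.float64(5.7892578289367975))
```

View pics/w13.png

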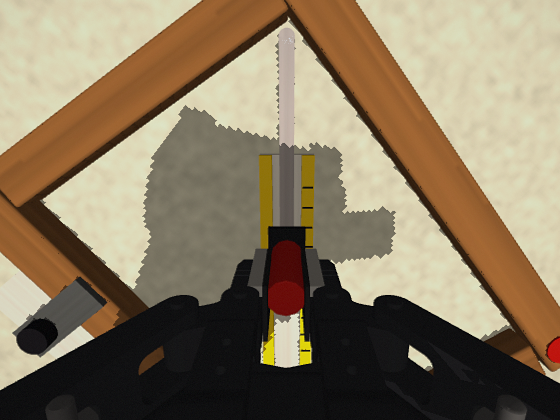

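The tip nose end at (286,28) points at the corner edge at (288,17). Only a few millimetres are left, so I'll press gently. I have used my 12 pictures, so from here I rely on numbers.

{"api": "carry_out", "payload": {"series": [[[-1, 0.15, 0, 0, 0], [-1, 0.3, 0, 0, 0], [-1, 0.4, 0, 0, 0], [-1, 0.5, 0, 0, 0], [-1, 0.5, 0, 0, 0]]]}}

```text
time_s: 21.87
tcp_pos: [0.5513, -0.0016, 0.0259]
tool_rot: [[0.761, 0.648, 0.017], [0.648, -0.762, 0.002], [0.014, 0.009, -1.0]]
wrist_force: [-0.2, -2.5, -1.3]
grip_width: 0.0134
```

```bash
python3 st.py w14.png
```

```text
along 0.13507171357692763 lat -0.0008850738658554291 Fu -1.7348604877606235 z 0.025857120630754356 [-0.18240093 -2.46446384 -1.2729138 ] [ 0.01692459  0.00225766 -0.99985422]
(np.float64(289.58834540397737), np.float64(17.149634113559216))
```

{"api": "carry_out", "payload": {"series": [[[-1, 0.1, 0, 0, 0], [-1, 0.2, 0, 0, 0], [-1, 0.2, 0, 0, 0], [-1, 0.2, 0, 0, 0]]]}}

```text
time_s: 22.25
tcp_pos: [0.5517, -0.0014, 0.0257]
tool_rot: [[0.762, 0.647, 0.014], [0.647, -0.762, 0.001], [0.011, 0.009, -1.0]]
wrist_force: [-1.8, -4.6, 0.7]
grip_width: 0.0136
```

```bash
python3 st.py w14.png
```

```text
along 0.13546840925550077 lat -0.0009973956178932208 Fu -4.362799989006514 z 0.02568211561505002 [-1.78274465 -4.63949232  0.69675261] [ 1.44884426e-02  6.28206681e-04 -9.99894840e-01]
(np.float64(289.0898324913802), np.float64(17.85463046239704))
```

{"api": "carry_out", "payload": {"series": [[[-1, 0.08, 0.06, 0, 0], [-1, 0.12, 0.12, 0, 0], [-1, 0.16, 0.18, 0, 0], [-1, 0.16, 0.18, 0, 0], [-1, 0.16, 0.18, 0, 0]]]}}

```text
time_s: 22.72
tcp_pos: [0.5519, -0.0016, 0.0256]
tool_rot: [[0.762, 0.648, 0.01], [0.648, -0.762, 0.0], [0.008, 0.006, -1.0]]
wrist_force: [-4.5, -3.8, 2.4]
grip_width: 0.0131
```

```bash
python3 st.py w15.png
```

```text
along 0.1355150486020408 lat -0.0012816019712474092 Fu -5.894536733866261 z 0.02558935782294767 [-4.50656957 -3.79959428  2.39094049] [ 1.00603042e-02  1.97900032e-04 -9.99949374e-01]
(np.float64(288.48585680974765), np.float64(17.579801297828368))
```

{"api": "carry_out", "payload": {"series": [[[-1, 0.15, 0.05, 0, 0], [-1, 0.15, 0.05, 0, 0], [-1, 0.15, 0.05, 0, 0], [-1, 0.15, 0.05, 0, 0], [-1, 0.15, 0.05, 0, 0], [-1, 0.15, 0.05, 0, 0], [-1, 0.15, 0.05, 0, 0]]]}}

```text
time_s: 23.35
tcp_pos: [0.5518, -0.0016, 0.0256]
tool_rot: [[0.762, 0.647, 0.007], [0.648, -0.762, -0.001], [0.005, 0.005, -1.0]]
wrist_force: [-3.6, -3.7, 3.0]
grip_width: 0.013
```

```bash
python3 st.py w16.png
python3 - <<'E'
from h import *
z=np.load('wl.npz');a=z['im'].astype(int);s=dict(tcp_pos=z['p'],tool_rot=z['R'])
yel=(a[...,0]>60)&(a[...,1]>50)&(a[...,2]<30)
for c in (265,268,308,311):
    w=np.where(yel[100:260,c])[0]+100;print(c,w[:3])
for r in (160,165,170,175): print(r,(np.array(s['tool_rot']).T@(wat(288,r,.009,s)-s['tcp_pos']))[0])
# tip nose bright profile & rail edges
for r in (14,18,22,26,30,36): print(r,[int(v) for v in a[r,270:310:2,2]])
E
```

```text
along 0.13546121196578353 lat -0.0012487767874094918 Fu -5.181655318825999 z 0.025566785436038957 [-3.61323864 -3.74995529  2.97903854] [ 0.00687645 -0.00111048 -0.99997574]
(np.float64(288.5910062468778), np.float64(17.109423134626923))
265 [164 165 166]
268 [164 165 166]
308 [164 165 166]
311 [164 165 166]
160 0.04634756633026463
165 0.044020893245783205
170 0.041676153970043116
175 0.0393131372619103
14 [48, 48, 51, 51, 51, 49, 44, 20, 31, 43, 51, 51, 51, 52, 51, 48, 49, 51, 49, 50]
18 [49, 50, 51, 50, 51, 49, 52, 45, 20, 18, 26, 46, 50, 51, 52, 53, 50, 49, 49, 49]
22 [51, 51, 49, 50, 50, 45, 42, 30, 15, 16, 14, 37, 44, 51, 52, 52, 52, 52, 50, 48]
26 [51, 50, 47, 44, 35, 17, 13, 31, 108, 65, 25, 14, 23, 44, 47, 52, 53, 53, 52, 49]
30 [42, 37, 24, 19, 10, 105, 176, 166, 162, 165, 168, 104, 22, 13, 38, 45, 50, 52, 53, 53]
36 [18, 16, 18, 12, 111, 209, 167, 167, 233, 168, 162, 165, 179, 8, 16, 14, 36, 44, 51, 51]
```

Run:
```python
from h import *
def load(f):
    z=np.load(f);return z['im'].astype(int),dict(tcp_pos=z['p'],tool_rot=z['R'])
def edge(a,r0):
    out=[]
    for c in (265,268,308,311):
        y=(a[...,0]-a[...,2])[r0:260,c]; out.append(r0+int(np.argmax((y>50))))
    return out
im9=cv2.imread('pics/w9.png')[:,:,::-1].astype(int);im12=cv2.imread('pics/w12.png')[:,:,::-1].astype(int)
a4,s4=load('w4.npz');a5,s5=load('w5.npz');a16,s16=load('wl.npz')
for n,a,r0 in (('w4',a4,60),('w5',a5,60),('w12',im12,60),('w9',im9,190),('w16',a16,140)):
    print(n,edge(a,r0),'nose col288 rows',[int(v) for v in a[20:34,288,2]])
for n,s,dz in (('w4',s4,s4['tcp_pos'][2]-.0255),('w5',s5,0),('w16',s16,0)):
    f=lambda r,z:(np.array(s['tool_rot']).T@(wat(288,r,z+dz,s)-s['tcp_pos']))[0]
    print(n,f(26.5,.005),f(91.5,.009),f(164,.009),f(211,.009))
```

```text
w4 [91, 91, 91, 92] nose col288 rows [165, 165, 165, 166, 168, 169, 164, 159, 158, 157, 158, 158, 157, 156]
w5 [91, 91, 91, 91] nose col288 rows [157, 156, 156, 155, 155, 152, 142, 143, 144, 143, 143, 144, 145, 145]
w12 [91, 91, 92, 92] nose col288 rows [173, 174, 174, 176, 175, 173, 167, 148, 150, 152, 151, 152, 151, 152]
w9 [211, 211, 211, 212] nose col288 rows [13, 13, 15, 13, 9, 20, 82, 161, 155, 152, 150, 151, 151, 152]
w16 [164, 164, 164, 164] nose col288 rows [14, 14, 16, 17, 14, 9, 65, 173, 164, 163, 165, 165, 165, 163]
w4 0.10307346632797156 0.07646161080551746 0.044566524286961236 0.021824767234257896
w5 0.10324622551601446 0.07649350012488869 0.04451421399591107 0.021772050538117173
w16 0.10332396911336413 0.07650832753120444 0.044487666455732926 0.021739961728968697
```

Both noses touch both walls: the dark rail faces lie right beside the nose in the image rows. The readings are about 261.4 mm (red) and 238 mm (blue), which agrees with the 14 mm shift seen by camera. I'll ease the tongue back about 8 mm, release and rise.

{"api": "carry_out", "payload": {"series": [[[-1, -0.2, 0, 0, 0], [-1, -0.5, 0, 0, 0], [-1, -0.8, 0, 0, 0], [-1, -0.9, 0, 0, 0], [-1, -0.9, 0, 0, 0], [0, -0.9, 0, 0, 0], [1, -0.9, 0, 0, 0], [1, -0.9, 0, 0, 0], [1, -0.9, 0, 0, 0], [1, -0.9, 0, 0, 0], [1, -0.9, 0, 0, 0], [1, -0.9, 0, -2, 0], [1, -0.9, 0, -5, 0], [1, -0.9, 0, -9, 0], [1, -0.9, 0, -13, 0], [1, -0.9, 0, -17, 0], [1, -0.9, 0, -20, 0], [1, -0.9, 0, -20, 0]]]}}

```text
time_s: 24.9
tcp_pos: [0.5476, -0.0063, 0.2325]
tool_rot: [[0.762, 0.647, 0.021], [0.647, -0.762, -0.001], [0.016, 0.014, -1.0]]
wrist_force: [0.0, 0.1, 0.6]
grip_width: 0.0852
```

```bash
cat > chk.py <<'E'
from dots import *
s=read_state();a=optics.camera('wrist');np.savez('wc.npz',im=a,p=s['tcp_pos'],R=s['tool_rot']);cv2.imwrite('pics/wc.png',a[:,:,::-1])
g={k:wproj((*p,.018),s) for k,p in dict(rn=(.4766,.1211),bn=(.4349,-.0973),rf=(.6036,-.136),bf=(.6455,.082)).items()}
o=dots(a,s,guess=g)
for k in o: print(k,np.round(o[k][0]),o[k][1],np.round(g[k]))
C,x,y=frame(o)
r,gg,b=[a[...,i].astype(int) for i in range(3)]
y_=((r>110)&(gg>100)&(b<60)).astype(np.uint8);pt=cv2.findNonZero(y_)
rc=cv2.minAreaRect(pt);print('yellow rect',rc)
E
python3 chk.py
python3 - <<'E'
from h import *
x=np.array([.982,-.187]);y=np.array([.187,.982]);p=np.array([.594,-.131])+.011*x-.022*y
q=p-.0145*y-.018*y
print(q,rel((*q,.10),np.radians(-10.8)),rel((*q,.008),np.radians(-10.8)))
E
```

```text
rn [147. 155.] 185 [147. 155.]
bn [282. 304.] 118 [282. 304.]
rf [412. 224.] 155 [409. 218.]
bf [285.  53.] 218 [281.  46.]
near 0.2226967387249999 far 0.2226948414470508 yaw -10.824161634982717 far par -10.782292677434768
depth 0.1499940465712595 0.1498313120712299 shift -0.013925282867720252 -0.013927239604884654
rn [0.4853 0.1085]
bn [ 0.4477 -0.0886]
rf [ 0.5924 -0.1305]
bf [0.6299 0.0667]
diag red 0.26184122318566877 blue 0.23944157508370392
yellow rect ((356.07904052734375, 316.83526611328125), (301.1042175292969, 72.98753356933594), 52.1934700012207)
[ 0.5946105 -0.186576 ] ([-8.06, 16.73, 13.02], np.float64(0.893)) ([-8.16, 16.63, 22.22], np.float64(0.893))
```

{"api": "carry_out", "payload": {"series": [[[-1, -2, 4, 0, 0.11], [-1, -4, 8, 0, 0.22], [-1, -6, 12, 2, 0.33], [-1, -8, 16, 5, 0.44], [-1, -8.1, 16.7, 9, 0.55], [-1, -8.1, 16.7, 12, 0.66], [-1, -8.1, 16.7, 13, 0.77], [-1, -8.1, 16.7, 13, 0.88], [-1, -8.1, 16.7, 13, 0.893], [-1, -8.1, 16.7, 13, 0.893], [-1, -8.1, 16.7, 13, 0.893]]]}}

```text
time_s: 25.87
tcp_pos: [0.5942, -0.1862, 0.1002]
tool_rot: [[0.983, -0.185, 0.016], [-0.185, -0.983, -0.001], [0.016, -0.002, -1.0]]
wrist_force: [0.2, 0.1, -0.7]
grip_width: 0.0002
```

Run:
```python
from h import *
s=read_state();print(s['tcp_pos'],s['tool_rot'].round(3).tolist(),s['grip_width'],s['wrist_force'])
print(rel((.5946,-.1866,.008),np.radians(-10.8)))
t=optics.camera('top')
```

```text
[ 0.59422454 -0.18624639  0.10023772] [[0.983, -0.185, 0.016], [-0.185, -0.983, -0.001], [0.016, -0.002, -1.0]] 0.00023189441926587965 [ 0.24748538  0.08797286 -0.68060803]
([-0.1, 0.05, 9.22], np.float64(0.002))
```

{"api": "carry_out", "payload": {"series": [[[-1, -0.1, 0, 3, 0], [-1, -0.1, 0, 6, 0], [-1, -0.1, 0, 8, 0], [-1, -0.1, 0, 8.7, 0], [-1, -0.1, 0, 9.1, 0], [-1, -0.1, 0, 9.1, 0], [-1, -0.1, 0, 9.1, 0]]]}}

```text
time_s: 26.5
tcp_pos: [0.5961, -0.1866, 0.0111]
tool_rot: [[0.983, -0.185, 0.019], [-0.185, -0.983, -0.002], [0.019, -0.002, -1.0]]
wrist_force: [0.4, -0.7, -0.1]
grip_width: 0.0002
```

{"api": "carry_out", "payload": {"series": [[[-1, 0, -0.2, 0, 0], [-1, 0, -0.4, 0, 0], [-1, 0, -0.6, 0, 0], [-1, 0, -0.8, 0, 0], [-1, 0, -1.0, 0, 0], [-1, 0, -1.2, 0, 0], [-1, 0, -1.2, 0, 0]]]}}

```text
time_s: 27.08
tcp_pos: [0.5985, -0.1738, 0.0112]
tool_rot: [[0.983, -0.184, 0.019], [-0.184, -0.983, -0.001], [0.019, -0.002, -1.0]]
wrist_force: [-1.2, 0.1, 0.0]
grip_width: 0.0002
```

{"api": "carry_out", "payload": {"series": [[[-1, 0, -0.1, 0.2, 0], [-1, 0, -0.2, 0.2, 0], [-1, 0, -0.3, 0.2, 0], [-1, 0, -0.4, 0.2, 0], [-1, 0, -0.4, 0.2, 0]]]}}

```text
time_s: 27.5
tcp_pos: [0.5994, -0.1696, 0.0091]
tool_rot: [[0.983, -0.184, 0.019], [-0.184, -0.983, -0.001], [0.019, -0.003, -1.0]]
wrist_force: [1.1, 0.7, -0.5]
grip_width: -0.0001
```

{"api": "carry_out", "payload": {"series": [[[-1, 0, -0.1, 0, 0], [-1, 0, -0.2, 0, 0], [-1, 0, -0.3, 0, 0], [-1, 0, -0.3, 0, 0]]]}}

```text
time_s: 27.83
tcp_pos: [0.5997, -0.1679, 0.0091]
tool_rot: [[0.983, -0.185, 0.019], [-0.185, -0.983, -0.003], [0.019, -0.001, -1.0]]
wrist_force: [0.1, -2.5, -0.4]
grip_width: -0.0001
```

{"api": "carry_out", "payload": {"series": [[[-1, 0, -0.1, 0, 0], [-1, 0, -0.2, 0, 0], [-1, 0, -0.3, 0, 0], [-1, 0, -0.4, 0, 0], [-1, 0, -0.5, 0, 0], [-1, 0, -0.5, 0, 0]]]}}

```text
time_s: 28.33
tcp_pos: [0.5998, -0.1675, 0.0092]
tool_rot: [[0.982, -0.187, 0.018], [-0.187, -0.982, -0.008], [0.019, 0.005, -1.0]]
wrist_force: [-1.7, -6.8, -0.9]
grip_width: 0.0002
```

{"api": "carry_out", "payload": {"series": [[[-1, 0, -0.2, 0, 0], [-1, 0, -0.4, 0, 0], [-1, 0, -0.6, 0, 0], [-1, 0, -0.7, 0, 0], [-1, 0, -0.8, 0, 0], [-1, 0, -0.8, 0, 0]]]}}

```text
time_s: 28.83
tcp_pos: [0.6008, -0.1635, 0.0093]
tool_rot: [[0.982, -0.189, 0.018], [-0.189, -0.982, -0.013], [0.02, 0.01, -1.0]]
wrist_force: [-0.7, -7.8, -0.2]
grip_width: -0.0002
```

{"api": "carry_out", "payload": {"series": [[[-1, 0, -0.2, 0, 0], [-1, 0, -0.4, 0, 0], [-1, 0, -0.6, 0, 0], [-1, 0, -0.8, 0, 0], [-1, 0, -1.0, 0, 0], [-1, 0, -1.1, 0, 0], [-1, 0, -1.1, 0, 0]]]}}

```text
time_s: 29.42
tcp_pos: [0.6025, -0.1561, 0.0093]
tool_rot: [[0.981, -0.191, 0.017], [-0.191, -0.981, -0.018], [0.02, 0.014, -1.0]]
wrist_force: [-1.2, -6.9, 0.2]
grip_width: 0.0
```

Moved about 11.6 mm. I'll back off, rise and measure.

{"api": "carry_out", "payload": {"series": [[[-1, 0, 0.3, 0, 0], [-1, 0, 1.0, 0, 0], [-1, 0, 2.0, 0, 0], [-1, 0, 2.5, -2, 0], [-1, 0, 2.5, -6, 0], [-1, -2, 0, -10, 0], [-1, -5, -3, -14, 0], [1, -7, -7, -18, 0], [1, -7, -11, -21, 0], [1, -7, -14, -23, 0], [1, -7, -16, -23, 0], [1, -7, -16, -23, 0], [1, -7, -16, -23, 0], [1, -7, -16, -23, 0]]]}}

```text
time_s: 30.58
tcp_pos: [0.5603, 0.0202, 0.2362]
tool_rot: [[0.982, -0.187, 0.018], [-0.187, -0.982, -0.017], [0.021, 0.013, -1.0]]
wrist_force: [-0.2, -0.7, 0.4]
grip_width: 0.0836
```

```bash
python3 chk.py
python3 - <<'E'
from h import *
s=read_state();print(s['tcp_pos'],s['time_s'])
z=np.load('wc.npz');a=z['im'];s=dict(tcp_pos=z['p'],tool_rot=z['R'])
r,g,b=[a[...,i].astype(int) for i in range(3)]
def ext(m):
    n,l,st,c=cv2.connectedComponentsWithStats(m.astype(np.uint8))
    return [(st[i].tolist(),c[i].round(1).tolist()) for i in range(1,n) if st[i,4]>40]
print('yellow',ext((r>60)&(g>50)&(b<30)&(r-g<50)))
print('red',ext((r>60)&(g<35)&(b<40)))
E
```

```text
rn [211. 268.] 135 [211. 268.]
bn [204. 111.] 188 [406. 267.]
rf [423. 111.] 194 [427. 110.]
bf [204. 111.] 188 [209. 110.]
near 0.17287137545068892 far 0.22263881080339587 yaw 78.53310297137514 far par -10.858600162807083
depth -0.24462626343378155 -0.021999999999999978 shift -0.0023636635680193674 -0.172871375450689
rn [0.4892 0.13  ]
bn [0.6371 0.1   ]
rf [ 0.5908 -0.1402]
bf [0.6543 0.0741]
diag red 0.28865721183549 blue 0.031112698372208168
yellow rect ((325.203369140625, 200.9580535888672), (135.87118530273438, 23.538387298583984), 38.78436279296875)
[0.55987554 0.01796237 0.23528814] 30.6333
yellow [([278, 150, 107, 88, 610], [330.8, 193.5]), ([266, 165, 40, 35, 223], [283.3, 179.5]), ([313, 203, 61, 48, 332], [343.3, 226.3]), ([369, 258, 46, 1, 46], [391.5, 258.0])]
red [([415, 103, 16, 16, 198], [422.2, 110.7]), ([305, 190, 15, 14, 158], [312.2, 196.8]), ([205, 262, 14, 13, 146], [211.5, 267.8])]
```

```bash
sed -i "s/^C,x,y=frame(o)/import sys\nif len(sys.argv)>1: o['bn']=(0,0,np.array([.43495,-.0974,.018]))\nC,x,y=frame(o)/" chk.py; python3 chk.py 1
```

```text
rn [209. 268.] 138 [209. 268.]
bn [201. 111.] 190 [404. 267.]
rf [420. 110.] 197 [424. 109.]
bf [201. 111.] 190 [206. 110.]
near 0.22267932714201724 far 0.22249066089348296 yaw -10.747699649973958 far par -10.843168658424975
depth 0.15019731956643 0.15056804413177813 shift -0.002030590464013363 -0.002219565572250309
rn [0.4852 0.1085]
bn [ 0.4478 -0.0886]
rf [ 0.595  -0.1186]
bf [0.6327 0.0783]
diag red 0.2522905973293179 blue 0.24911245026292406
yellow rect ((322.9879455566406, 200.66632080078125), (136.0298309326172, 23.511863708496094), 38.53017807006836)
```

The shift is now −2.1 mm, giving diagonals of about 251.7 and 248.3 mm. That is within limits, but I'll nudge another 2 mm for margin.

Run:
```python
from h import *
y=np.radians(-10.8)
for p in [(.595,-.185,.12),(.595,-.185,.011),(.599,-.166,.010)]: print(rel(p,y))
```

```text
([7.13, 18.94, 11.91], np.float64(-0.005))
([6.93, 18.77, 22.81], np.float64(-0.005))
([6.96, 16.83, 22.88], np.float64(-0.005))
```

{"api": "carry_out", "payload": {"series": [[[-1, 2, 4, 2, 0], [-1, 4, 8, 4, 0], [-1, 6, 12, 7, 0], [-1, 7.1, 16, 10, 0], [-1, 7.1, 18.9, 12, 0], [-1, 7, 18.9, 15, 0], [-1, 7, 18.8, 18, 0], [-1, 6.9, 18.8, 21, 0], [-1, 6.9, 18.8, 22.3, 0], [-1, 6.9, 18.8, 22.8, 0], [-1, 6.9, 18.8, 22.9, 0], [-1, 6.95, 18.2, 22.9, 0], [-1, 6.95, 17.6, 22.9, 0], [-1, 6.95, 17, 22.9, 0], [-1, 6.95, 16.8, 22.9, 0], [-1, 6.95, 16.8, 22.9, 0]]]}}

```text
time_s: 32.02
tcp_pos: [0.6001, -0.1638, 0.0109]
tool_rot: [[0.982, -0.19, 0.017], [-0.19, -0.982, -0.018], [0.021, 0.014, -1.0]]
wrist_force: [0.2, -0.0, 1.1]
grip_width: -0.0001
```

Run:
```python
from h import *
s=read_state();print(s['tcp_pos'],s['wrist_force'],rel((.6022,-.1571,.0095),np.radians(-10.8)))
```

```text
[ 0.6000947  -0.16375801  0.01094095] [ 0.19023577 -0.0112557   1.11077857] ([0.08, -0.7, 0.14], np.float64(-0.003))
```

{"api": "carry_out", "payload": {"series": [[[-1, 0, -0.2, 0.1, 0], [-1, 0, -0.4, 0.1, 0], [-1, 0, -0.6, 0.1, 0], [-1, 0, -0.8, 0.1, 0], [-1, 0, -0.9, 0.1, 0], [-1, 0, -1.0, 0.1, 0], [-1, 0, -1.0, 0.1, 0]]]}}

```text
time_s: 32.6
tcp_pos: [0.6016, -0.156, 0.0098]
tool_rot: [[0.981, -0.192, 0.017], [-0.191, -0.981, -0.021], [0.02, 0.017, -1.0]]
wrist_force: [-0.6, -3.0, 0.3]
grip_width: 0.0002
```

{"api": "carry_out", "payload": {"series": [[[-1, 0, -0.1, 0, 0], [-1, 0, -0.2, 0, 0], [-1, 0, -0.3, 0, 0], [-1, 0, -0.4, 0, 0], [-1, 0, -0.4, 0, 0]]]}}

```text
time_s: 33.02
tcp_pos: [0.6016, -0.1557, 0.0098]
tool_rot: [[0.981, -0.194, 0.016], [-0.193, -0.981, -0.025], [0.02, 0.021, -1.0]]
wrist_force: [-1.3, -7.0, 0.4]
grip_width: -0.0001
```

{"api": "carry_out", "payload": {"series": [[[-1, 0, -0.2, 0, 0], [-1, 0, -0.4, 0, 0], [-1, 0, -0.5, 0, 0], [-1, 0, -0.6, 0, 0], [-1, 0, -0.6, 0, 0]]]}}

```text
time_s: 33.43
tcp_pos: [0.602, -0.1535, 0.0098]
tool_rot: [[0.981, -0.196, 0.015], [-0.195, -0.98, -0.03], [0.02, 0.026, -0.999]]
wrist_force: [-1.3, -7.6, 1.2]
grip_width: -0.0
```

{"api": "carry_out", "payload": {"series": [[[-1, 0, 0.3, 0, 0], [-1, 0, 1.0, 0, 0], [-1, 0, 2.0, 0, 0], [-1, 0, 2.5, -2, 0], [-1, 0, 2.5, -6, 0], [-1, -2, 0, -10, 0], [-1, -5, -3, -14, 0], [1, -8, -7, -18, 0], [1, -11, -10, -21, 0], [1, -12, -13, -23, 0], [1, -12, -14, -23, 0], [1, -12, -14, -23, 0], [1, -12, -14, -23, 0], [1, -12, -14, -23, 0]]]}}

```text
time_s: 34.6
tcp_pos: [0.5084, 0.0153, 0.2343]
tool_rot: [[0.981, -0.193, 0.016], [-0.192, -0.981, -0.029], [0.022, 0.025, -0.999]]
wrist_force: [0.6, -0.6, 0.2]
grip_width: 0.0833
```

```bash
python3 chk.py;python3 - <<'E'
from h import *
z=np.load('wc.npz');a=z['im'];s=dict(tcp_pos=z['p'],tool_rot=z['R']);print(s['tcp_pos'],read_state()['time_s'])
r,g,b=[a[...,i].astype(int) for i in range(3)]
n,l,st,c=cv2.connectedComponentsWithStats(((r>60)&(g<35)&(b<40)).astype(np.uint8))
print([(st[i].tolist(),c[i].round(1).tolist()) for i in range(1,n) if st[i,4]>40])
pt=cv2.findNonZero((((r>60)&(g>50)&(b<30)&(r-g<50))).astype(np.uint8)).reshape(-1,2)
W=np.array([wat(u,v,.009,s)[:2] for u,v in pt]); W=W[(abs(W[:,0]-.54)<.08)&(abs(W[:,1]+.01)<.09)]
rc=cv2.minAreaRect((W*1000).astype(np.float32));print(rc)
bx=cv2.boxPoints(rc);print(bx)
E
```

```text
rn [192. 227.] 150 [193. 228.]
bn [395. 225.] 143 [395. 225.]
rf [407.  57.] 216 [414.  57.]
bf [179.  57.] 216 [187.  57.]
near 0.22265539346043858 far 0.22261737379329033 yaw -10.812243233022905 far par -10.867241712963494
depth 0.15039093469980847 0.15060462609890968 shift 0.00024365898838665166 0.00020553675955640465
rn [0.4854 0.1087]
bn [ 0.4478 -0.0884]
rf [ 0.5956 -0.1164]
bf [0.6334 0.0806]
diag red 0.25056395701293177 blue 0.2510515219854962
yellow rect ((310.3536376953125, 155.6829376220703), (143.2113494873047, 24.987802505493164), 38.65980911254883)
[0.50838281 0.01527056 0.2342887 ] 34.65
[([399, 49, 17, 18, 221], [407.0, 57.1]), ([288, 137, 16, 17, 207], [295.2, 144.7]), ([186, 221, 15, 14, 163], [192.8, 227.2])]
((540.1058349609375, -31.18114471435547), (159.30380249023438, 136.2449951171875), 0.036405421793460846)
[[460.41068   36.890728]
 [460.49722  -99.35424 ]
 [619.801    -99.25302 ]
 [619.7145    36.99195 ]]
```

Run:
```python
from h import *
z=np.load('wc.npz');a=z['im'];s=dict(tcp_pos=z['p'],tool_rot=z['R'])
K=wat(295.2,144.7,.053,s)[:2]
r,g,b=[a[...,i].astype(int) for i in range(3)]
pt=cv2.findNonZero(((r>110)&(g>100)&(b<60)).astype(np.uint8)).reshape(-1,2)
W=np.array([wat(u,v,.009,s)[:2] for u,v in pt]);rc=cv2.minAreaRect((W*1000).astype(np.float32));print('body',rc)
bn=np.array([.4478,-.0884]);bf=np.array([.6334,.0806]);u=(bf-bn)/np.linalg.norm(bf-bn)
f=lambda p:((p-bn)@u*1000,(u[0]*(p-bn)[1]-u[1]*(p-bn)[0])*1000)
print('knob',f(K),'body c',f(np.array(rc[0])/1000),'diag deg',np.degrees(np.arctan2(u[1],u[0])))
s1=read_state();print(s1['wrist_force'],s1['grip_width'])
```

```text
Traceback (most recent call last):
  File "h.py", line 25, in wat
    o,d=wray(u,v,s); return o+d*(z-o[2])/d[2]
        ~~~~^^^^^^^
  File "h.py", line 22, in wray
    p=optics.camera_params('wrist');H=p['hand_eye'];R=np.array(s['tool_rot'])
ValueError: time passes only in moves, steps and waits
```

```bash
cat > fin.py <<'E'
import h
from h import *
P=optics.camera_params('wrist')
class O: camera_params=staticmethod(lambda n:P)
h.optics=O
z=np.load('wc.npz');a=z['im'];s=dict(tcp_pos=z['p'],tool_rot=z['R'])
K=wat(295.2,144.7,.053,s)[:2]
r,g,b=[a[...,i].astype(int) for i in range(3)]
pt=cv2.findNonZero(((r>110)&(g>100)&(b<60)).astype(np.uint8)).reshape(-1,2)
W=np.array([wat(u,v,.009,s)[:2] for u,v in pt]);rc=cv2.minAreaRect((W*1000).astype(np.float32));print('body',rc)
bn=np.array([.4478,-.0884]);bf=np.array([.6334,.0806]);u=(bf-bn)/np.linalg.norm(bf-bn)
f=lambda p:((p-bn)@u*1000,(u[0]*(p-bn)[1]-u[1]*(p-bn)[0])*1000)
print('knob',f(K),'body c',f(np.array(rc[0])/1000),'diag deg',np.degrees(np.arctan2(u[1],u[0])))
s1=read_state();print(s1['wrist_force'],s1['grip_width'])
E
python3 fin.py
```

```text
body ((524.9547729492188, -21.14810562133789), (154.2461700439453, 26.2315731048584), 40.798763275146484)
knob (np.float64(128.8519120470098), np.float64(-3.3249853116220502)) body c (np.float64(102.32667651591571), np.float64(-2.219810706202738)) diag deg 42.31975163378895
[-0.13825646 -0.63234767 -0.79515804] 0.08504287820793777
```

The last view gives a frame shift of +0.2 mm and diagonals of 250.6 and 251.1 mm. The rule's outline of 154 × 26 mm means it lies flat. Its tail is at blue_near and its tip is about 19 mm from blue_far, within the 40 mm limit. Handing in.

```bash
python3 -c "
from plant import arm
print(arm.close_job())"
```

```text
the job is handed in; nothing more can be done
None
```

The frame was out of square: the rule read about 261.4 mm on the red diagonal and about 238 mm on the blue. I pushed the far rail about 14 mm sideways at the far red corner until the diagonals matched. The job was handed in at about 35 s of the 72 s allowed; it reports no verdict.

- **Measuring:** On each diagonal I pressed the rule lightly, with 4 to 6 N at the hand, for about half a second. The far rail did not move; its shift read −14.1 mm before both measurements and −13.9 mm after.
- **Last camera check:** The frame's remaining shift is +0.2 mm, so the diagonals are about 250.6 mm (red) and 251.1 mm (blue). The rule lies flat along the blue diagonal with its tail at the near blue corner. Its tip is about 19 mm from the far corner, within the 40 mm limit, because I eased the tongue back before pushing. The gripper is open and clear of everything.

**Disagreements and gaps:**
- The blue reading came out about 1 mm below the camera's figure of 239.4 mm.
- Contact positions showed a steady offset of about 1.5 mm from the camera positions, within the 2 mm calibration.
- I could not see the tail noses under the arm and judged their seating from force and position only.
- I did not check the bystanders' positions at the end; none were near the arm's path.

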